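# Unlock the gym chest and set out the chalk jar

## Robot

A 7-joint arm with a two-finger parallel gripper is mounted at the origin on the work surface. World frame = base frame: x ahead of the robot, y to its left, z up, the work surface at z = 0. Lengths are in m, angles in rad, forces in N, time in s.
With the tool pointing down it reaches from about 0.4 to 0.85 m from the base axis. Payload 10.4 kg.
Tool frame: the origin (TCP) lies on the mounting face of the last link; the fingertips stand r.tips_ahead ahead of it and the grasp point (between the pads) lies 164 mm ahead of it (r.tips_ahead is the distance from the TCP to the fingertips, in m); z points along the fingers, y is the line along which they close (so a half turn about z gives the same grasp; the last joint's range is limited). The gripper opens to 87 mm and grips with 3 to 60 N. Pads are 19 mm wide; open, the fingers measure 117 mm over their backs; the gripper's body (75 mm by 190 mm) begins 51 mm behind the grasp point.
Start: joints at [1.086, 0.332, -0.065, 1.46, 0.022, 1.35, -0.088], TCP at [0.278, -0.56, 0.405] pointing down, gripper open.
Joint ranges: [-2.6, 2.6], [-0.5, 2.12], [-1.47, 1.34], [0.16, 2.42], [-1.27, 4.41], [0.06, 2.06], [-2.6, 2.6]. Speed limits (rad/s): [2.22, 2.22, 2.79, 2.79, 3.14, 3.14, 3.14].

## Interface

Orientations are given as a unit quaternion [x, y, z, w].
In Python, from bench import telemetry, imaging, job, r gives the robot as it stands.
- The arm moves only by the tool move_arm, never from a script. Its argument "steps" is a list of rows, each an object of numbers: "dx", "dy", "dz": the shift along the tool's x, y, z in cm; "spin": the turn about the tool's z in rad. In form: [{"dx": .., "dy": .., "dz": .., "spin": ..}, ...]. A call has 1 to 12 rows; each row shifts and turns the commanded pose from where the row before left it, along the tool's axes as they then stand; what a row does not reach is not made up. A row lasts 1/10 s, in which the tool goes at most 50 mm and 8.59 degrees, less where a joint would pass 70% of its speed; a pose out of reach is approached as far as the arm can. A call with a gripper value outside its range is refused whole. "claw" is the finger opening in cm, from 0 to 8.7, set as the call begins (left out, the last holds). The fingers move at their own pace and stop on an object; "squeeze" is the grip in N (left out, the last holds). Time passes only in rows, so rows that do not move let the fingers close. It gives the time, the measured TCP pose, the force, the opening and the grip force at its end, in the units of the state.
- telemetry.read_state(): the state, without advancing time (a new reading comes with each control period).
- imaging.camera(name): name is "scene" or "side" or "wrist"; returns a dict with "img" (384x512x3 uint8, red, green, blue), "camera_matrix" (3x3 intrinsics, pixels), "R" (3x3) and "t" (3): a world point X has camera coordinates R X + t. Camera axes: x right, y down, z forward; pixel columns grow to the right and rows downward; lengths in m; the calibration is good to about 2 mm. A picture is of the moment at which its call begins. There is no depth.
- job.close_job(): hands the job in; it is judged then, once.
The state is a dict: "time": time; "joint_positions": joint angles; "joint_vel": joint speeds; "joint_torque": joint torques, N m; "ee_pos": TCP position; "eef_rot": TCP orientation; "ft_force": force on the tool from outside, world axes, zero at the start; "torque": the same for the moment, N m; "width": finger opening in m; "grip_force": force on a finger pad.
Only numpy, scipy, OpenCV 4.12 (cv2) and the standard library are available. Lean on these libraries where they do the work, as an engineer would, in place of code of your own. Each camera call takes 0.05 s, during which the arm holds its last target. There are 200 camera calls.

## Task

Take the blade key from its holder, turn the slotted lock on the sloping chest a quarter turn anticlockwise with it, and put the key back in its holder. Then slide the unlocked hatch fully open, lift the chalk jar out and set it down upright on the rubber mat (lower it in the grip, do not drop it, and do not tip it over on the way). Leave the drink bottle, the dumbbell and the roll of tape where they are.

Things in the scene. Friction and masses are not known exactly. Their poses are not given: they have to be found in the camera images.
- chest: Fixed grey chest, 200 mm deep (x), 330 mm wide (y); origin under its centre, x to its back, y to its left, z up. Its top slopes 30 degrees: 100 mm high at the front (-x), 216 mm at the back. Up the slope is (cos 30, 0, sin 30), the outward normal (-sin 30, 0, cos 30) in its axes. A dark steel hatch covers its right (-y) half, between two rails that stand 12 mm above the top.
- opening (a point): Centre of the opening under the hatch, in the plane of the sloping top, 158 mm above the table; axes as the chest's. The opening is 124 mm long (along the slope) and 125 mm wide (y). The chest's inner floor is 6 mm above the table.
- hatch (a joint): Travel of the hatch (8 mm plate, 130 mm along the slope, 160 mm wide) in m: 0 shut, 0.14 fully open. It slides level, along the chest's +y (left seen from the robot), stays where it is left, and takes about 2 N to move. A cam under the lock blocks it until the lock is turned about 75 degrees; with the lock fully turned it is free.
- hatch_knob (a point): Round knob of the hatch, standing square to the slope: black head 24 mm in diameter, 14 mm tall, on an 18 mm stem, its top 40 mm above the hatch's surface. This point is on its axis, 12 mm below its top (28 mm above the surface). Axes: x up the slope, y along the opening travel, z out of the slope.
- lock (a joint): Turn of the slotted lock in rad, anticlockwise seen from outside (looking onto the slope): 0 locked stop, 1.57 unlocked stop. It starts within 0.3 of locked and stays where it is left; needs about 0.03 N m.
- lock_slot (a point): Slotted brass lock disc on the hatch, 34 mm across, standing 11 mm above the hatch, 85 mm left (+y) and 30 mm up the slope of the knob. Slot across the whole disc through its centre, 7 mm wide, 8 mm deep. This point is the centre of the slot's mouth. Axes turn with the disc: y along the slot, z out of the slope (turning axis). At lock 0 the slot lies level, along the chest's y.
- key_center (a point): Blade key, loose, 60 g: grey block handle 16 mm thick (x), 34 mm wide (y), 50 mm tall (z); below it, central, a steel blade 14 mm long, 4 mm thick (x), 22 mm wide (y), its last 3 mm narrowed to 2.5 by 19 mm. This point is the handle's centre, 25 mm above its underside, 39 mm above the blade's tip. Starts upright, blade in the holder's slot, handle resting on the holder.
- key_tip (a point): Tip of the key's blade, 39 mm below the handle's centre; same axes.
- holder_slot (a point): Fixed light wood block, 60 mm (x) by 70 mm (y), 30 mm high, the key's holder. This point is the mouth of its slot, at the centre of the block's top: slot 9.5 mm wide (x), 28.5 mm long (y), 22 mm deep. The key hangs in it with its handle's shoulder on the block's top.
- jar_center (a point): White chalk jar with a grey lid, loose, upright, straight sides: 50 mm in diameter, 120 mm tall, about 200 g. It stands on the chest's floor under the hatch, near the opening's centre. This point is its centre, 60 mm above its underside.
- mat_top (a point): Centre of the top of a fixed black rubber mat, 150 mm square, 5 mm thick, on the table; axes along its sides. The holder and the mat stand on either side in front of the chest and may be swapped.
- drink: Grey drink bottle, 68 mm in diameter, 210 mm tall, origin at the centre of its underside. Leave alone.
- dumbbell: Black and steel dumbbell, 2 kg, 180 mm long (y), heads 72 mm in diameter, origin on the table under its middle. Leave alone.
- tape: Grey roll of tape lying flat, 90 mm outer diameter, 38 mm high, origin at the centre of its underside. Leave alone.
Mind the look-alikes: they are no part of the job. Leave any purple look-alike of the part that bears key_center alone. Several things look just like the part that bears holder_slot: the one meant starts farthest to the robot's left.

How it is judged:
On the way, in this order (a step that is already met when the one before it is completed fails the run):
1. the lock is turned to at least 1.3 rad with the blade of the key in its slot (value of joint lock above 1.3 rad and distance between key_tip and lock_slot below 0.013 m), for 0.1 s.
2. the hatch is slid open (at least 125 of its 140 mm) (value of joint hatch above 0.125 m), for 0.2 s.
3. the jar, still in the grip, is lowered to within 10 mm of the mat (x of jar_center in the frame of mat_top between -0.05 and 0.05 m and y of jar_center in the frame of mat_top between -0.05 and 0.05 m and z of jar_center in the frame of mat_top below 0.07 m and contact force between the fingers and jar above 0.5 N), for 0.05 s.
At the end, for the whole second after the job is handed in: Lock at 1.3 rad or more, hatch at least 125 mm open, key back in the holder's slot (handle centre within 32 mm of its mouth, upright within 0.2 rad), jar at rest on the mat, upright within 0.1 rad, its centre within 50 mm of the mat's centre along each side (x of jar_center in the frame of mat_top between -0.05 and 0.05 m and y of jar_center in the frame of mat_top between -0.05 and 0.05 m and z of jar_center in the frame of mat_top between 0.054 and 0.07 m and angle between jar_center's own z axis and vertical below 0.1 rad and linear speed of each of jar, key below 0.02 m/s and value of joint lock above 1.3 rad and value of joint hatch above 0.125 m and distance between key_center and holder_slot below 0.032 m and angle between key_center's own z axis and vertical below 0.2 rad); the robot touches nothing.
It fails at once if the jar is tipped by more than 0.6 rad (angle between jar_center's own z axis and vertical above 0.6 rad).
It fails at once if the drink bottle is moved more than 30 mm (distance of drink from where it was at the start of the episode above 0.03 m).
It fails at once if the dumbbell is moved more than 30 mm (distance of dumbbell from where it was at the start of the episode above 0.03 m).
It fails at once if the roll of tape is moved more than 30 mm (distance of tape from where it was at the start of the episode above 0.03 m).
It also fails if it takes over 72 s, if anything falls off the work surface, if the arm or the gripper's body presses on something with over 40 N, if the wrist force passes 120 N, or if a joint passes its speed limit or range.

## Working session

There is one attempt and no reset: what is moved stays moved. The work goes in short steps, Python scripts to look and compute and a tool call to move; the robot and the scene stay as the last step left them, time stands still between calls to the robot, and variables do not carry over. Pictures are saved under pics/ and viewed, at most 10 in all, crops included, and the job is handed in when it is done.

Besides the shell and the picture viewer there is one more tool, called after "Emit:" in YAML: its name, and indented under it one key for each argument. move_arm: Moves the arm, as the interface text tells. Its arguments: {"type":"object","properties":{"steps":{"type":"array","items":{"type":"object","properties":{"dx":{"type":"number"},"dy":{"type":"number"},"dz":{"type":"number"},"spin":{"type":"number"}}}},"claw":{"type":"number"},"squeeze":{"type":"number"}},"required":["steps"]}

```bash
ls; mkdir -p pics; python3 - <<'E'
from bench import telemetry, imaging, job, r
import cv2,numpy as np,pickle
s=telemetry.read_state();print({k:np.round(v,3) for k,v in s.items()},r.tips_ahead)
c={n:imaging.camera(n) for n in("scene","side")}
pickle.dump(c,open('c0.pkl','wb'))
for n in c:
  d=c[n];print(n,d["camera_matrix"].tolist(),(-d["R"].T@d["t"]).round(3), d["R"].round(3).tolist())
  cv2.imwrite(f'pics/{n}0.png',cv2.resize(d["img"][...,::-1],(800,600),interpolation=cv2.INTER_CUBIC))
E
```

```text
pics
{'time': np.float64(0.0), 'joint_positions': array([ 1.086,  0.333, -0.065,  1.461,  0.022,  1.35 , -0.089]), 'joint_vel': array([ 0.001,  0.001,  0.001,  0.   , -0.001, -0.001, -0.   ]), 'joint_torque': array([ 1.0000e-03, -6.2325e+01,  2.5000e-02, -3.8989e+01, -6.1000e-02,
        4.0000e-02,  0.0000e+00]), 'ee_pos': array([ 0.278, -0.559,  0.404]), 'eef_rot': array([ 0.973,  0.229, -0.   , -0.001]), 'ft_force': array([-0.18 , -0.012, -0.265]), 'torque': array([-0.043, -0.005, -0.009]), 'grip_force': np.float64(0.0), 'width': np.float64(0.087)} 0.1822
scene [[348.78821992723147, 0.0, 251.77053449011976], [0.0, 348.78821992723147, 192.70306026045267], [0.0, 0.0, 1.0]] [ 1.018 -0.375  0.885] [[0.54, 0.842, 0.018], [0.668, -0.415, -0.618], [-0.513, 0.346, -0.786]]
side [[389.65102588856763, 0.0, 259.32291114933673], [0.0, 389.65102588856763, 195.79524360906578], [0.0, 0.0, 1.0]] [-0.042 -0.735  1.206] [[0.776, -0.63, 0.009], [-0.483, -0.605, -0.633], [0.404, 0.487, -0.774]]
```

View pics/scene0.png

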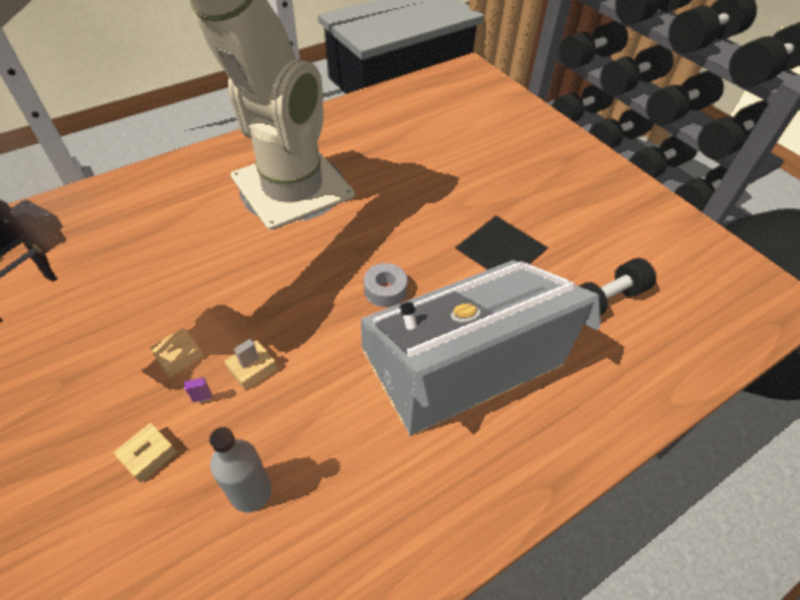

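View pics/side0.png

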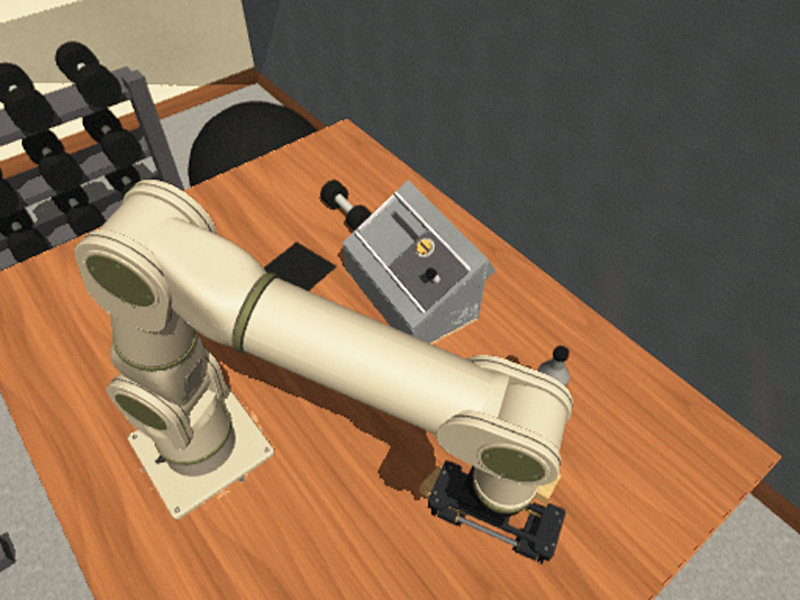

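```bash
cat > h.py <<'E'
import numpy as np,cv2,pickle
def ray(d,u,v):
    k=np.linalg.inv(d["camera_matrix"])@np.array([u,v,1.]);R=np.array(d["R"]);return -R.T@d["t"],R.T@k
def onz(d,u,v,z):
    o,w=ray(d,u,v);return o+w*(z-o[2])/w[2]
def proj(d,X):
    p=d["camera_matrix"]@(np.array(d["R"])@np.array(X)+d["t"]);return p[:2]/p[2]
def tri(a,pa,b,pb):
    o1,w1=ray(a,*pa);o2,w2=ray(b,*pb)
    s=np.linalg.lstsq(np.c_[w1,-w2],o2-o1,rcond=None)[0];p,q=o1+s[0]*w1,o2+s[1]*w2
    return (p+q)/2,np.linalg.norm(p-q)
def crop(d,x,y,w,h,W,H):
    return cv2.resize(d["img"][y:y+h,x:x+w,::-1],(W,H),interpolation=cv2.INTER_CUBIC)
E
python3 - <<'E'
from h import *
c=pickle.load(open('c0.pkl','rb'));S,D=c["scene"],c["side"];k=512/800
for n,u,v,z in [("holdA",177,352,.03),("holdB",250,360,.03),("holdC",147,448,.03),("mat",501,243,.005),("tape",386,275,.038),("drink",245,500,0)]:
    print(n,onz(S,u*k,v*k,z).round(3))
print("matside",onz(D,300*k,268*k,.005).round(3))
print("knob",tri(S,(408*k,306*k),D,(431*k,272*k)));print("lock",tri(S,(465*k,311*k),D,(425*k,247*k)))
a=crop(S,225,160,160,120,400,300);b=crop(D,205,105,120,90,400,300)
e=crop(S,70,200,140,105,400,300)
e2=crop(S,140,205,44,44,300,300)
im=np.zeros((600,800,3),np.uint8);im[:300,:400]=a;im[:300,400:]=b;im[300:,:400]=e;im[300:,400:700]=e2
cv2.imwrite('pics/crop1.png',im)
E
```

```text
holdA [ 0.35  -0.402  0.03 ]
holdB [ 0.437 -0.296  0.03 ]
holdC [ 0.504 -0.505  0.03 ]
mat [0.431 0.308 0.005]
tape [0.4   0.022 0.038]
drink [ 0.656 -0.405  0.   ]
matside [0.448 0.3   0.005]
knob (array([ 0.59118638, -0.05932907,  0.19891134]), np.float64(0.0014792982035083055))
lock (array([0.64028758, 0.01897089, 0.18589533]), np.float64(0.0018943560189720147))
```

View pics/crop1.png

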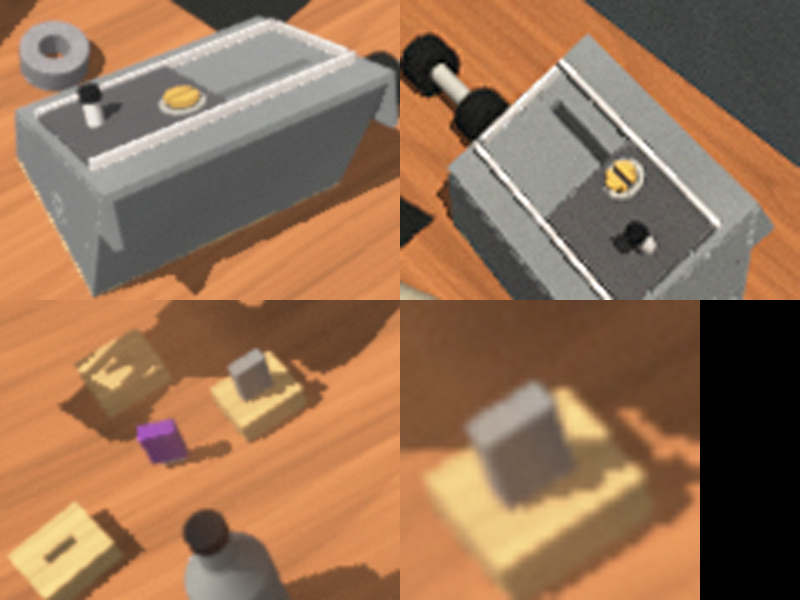

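Emit:
move_arm:
  steps:
    - {"dx":3.2,"dy":-2.05}
    - {"dx":3.2,"dy":-2.05}
    - {"dx":3.2,"dy":-2.05}
    - {"dx":3.2,"dy":-2.05}
    - {"dx":3.2,"dy":-2.05}
    - {"dx":3.2,"dy":-2.05}
    - {"dx":3.2,"dy":-2.05}
    - {"dx":3.2,"dy":-2.05}
    - {}
    - {}
    - {}
  claw: 8.7

```text
$.steps[0]: bad value
```

```bash
cat >> h.py <<'E'
def snap(n,f):
    from bench import imaging
    d=imaging.camera(n);pickle.dump(d,open(f'{f}.pkl','wb'));return d
def tool():
    from bench import telemetry
    from scipy.spatial.transform import Rotation as Ro
    s=telemetry.read_state();R=Ro.from_quat(s["eef_rot"]).as_matrix();return np.array(s["ee_pos"]),R,s
E
python3 - <<'E'
from h import *
d=snap("wrist","w1");p,R,s=tool();print(p.round(4),R.round(4).tolist(),s["joint_positions"].round(3),(-d["R"].T@d["t"]).round(3),d["camera_matrix"][0])
cv2.imwrite('pics/w1.png',cv2.resize(d["img"][...,::-1],(800,600),interpolation=cv2.INTER_CUBIC))
E
```

```text
[ 0.2784 -0.5594  0.4042] [[0.8953, 0.4456, -0.0005], [0.4456, -0.8953, 0.0009], [-0.0001, -0.0011, -1.0]] [ 1.086  0.333 -0.065  1.461  0.022  1.35  -0.089] [ 0.354 -0.522  0.383] [342.32811043   0.         259.00028556]
```

View pics/w1.png

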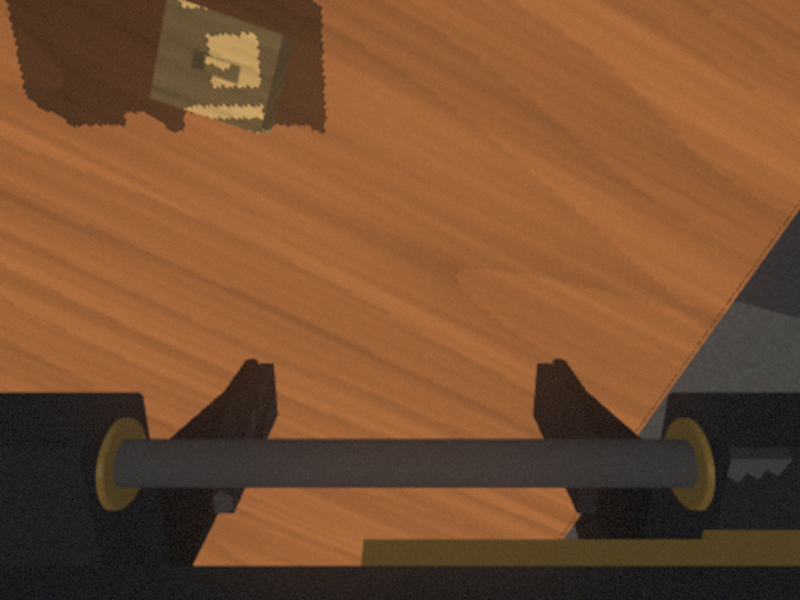

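The picture shows only the left-over holder A at (220,60), since the move was refused. I'll resend it with every key filled in.

Emit:
move_arm:
  steps:
    - {"dx":3.2,"dy":-2.05,"dz":0,"spin":0}
    - {"dx":3.2,"dy":-2.05,"dz":0,"spin":0}
    - {"dx":3.2,"dy":-2.05,"dz":0,"spin":0}
    - {"dx":3.2,"dy":-2.05,"dz":0,"spin":0}
    - {"dx":3.2,"dy":-2.05,"dz":0,"spin":0}
    - {"dx":3.2,"dy":-2.05,"dz":0,"spin":0}
    - {"dx":0,"dy":0,"dz":0,"spin":0}
    - {"dx":0,"dy":0,"dz":0,"spin":0}
    - {"dx":0,"dy":0,"dz":0,"spin":0}
  claw: 8.7

```text
time: 1.05
ee_pos: [0.3949, -0.3648, 0.4046]
eef_rot: [0.974, 0.228, -0.0, 0.0]
ft_force: [-0.3, 0.3, 0.1]
width: 0.0873
grip_force: 0.0
```

```bash
python3 - <<'E'
from h import *
d=snap("wrist","w2");p,R,s=tool();print(p.round(4),R.round(3)[:2].tolist(),s["joint_positions"].round(3),(-d["R"].T@d["t"]).round(3),proj(d,[.437,-.296,.08]))
u,v=proj(d,[.437,-.296,.08]).astype(int);x=int(np.clip(u-80,0,352));y=int(np.clip(v-60,0,264));print(x,y)
cv2.imwrite('pics/w2.png',crop(d,x,y,160,120,800,600))
E
```

```text
[ 0.3948 -0.3649  0.4046] [[0.896, 0.444, -0.0], [0.444, -0.896, -0.0]] [ 0.85   0.151 -0.209  1.685  0.033  1.31  -0.476] [ 0.47  -0.328  0.384] [208.80942466 102.13774886]
128 42
```

View pics/w2.png

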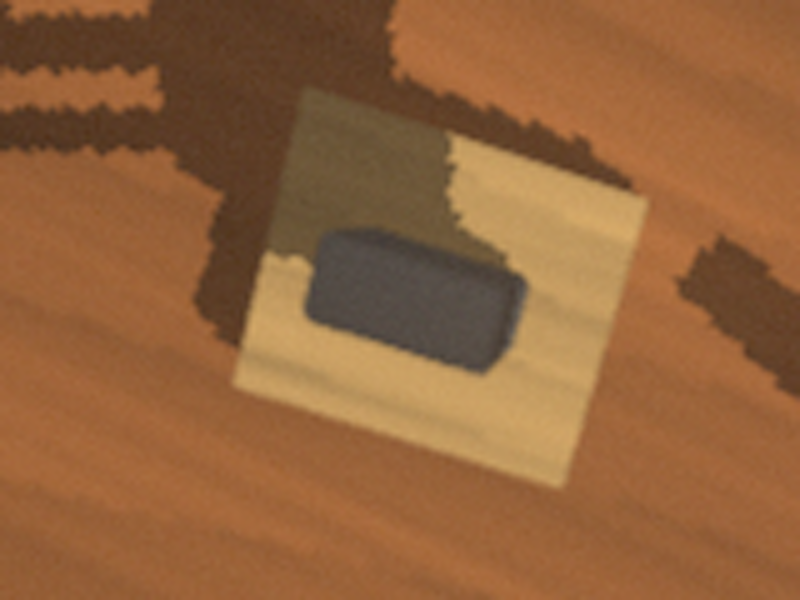

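```bash
python3 - <<'E'
from h import *
d=pickle.load(open('w2.pkl','rb'))
f=lambda u,v,z:onz(d,128+u/5-.4,42+v/5-.4,z)
P=np.array([f(u,v,.03) for u,v in[(303,85),(650,195),(565,490),(232,385)]]);print(P.round(4),P.mean(0).round(4))
for i in range(4):
    e=P[(i+1)%4]-P[i];print(np.linalg.norm(e).round(4),np.degrees(np.arctan2(e[1],e[0])).round(1))
K=np.array([f(u,v,.08) for u,v in[(313,318),(485,372),(505,283),(335,235)]]);print(K.mean(0));e=K[1]-K[0];print(np.degrees(np.arctan2(e[1],e[0])))
C=P.mean(0);print("proj key top corners from holder")
E
```

```text
[[ 0.46   -0.2565  0.03  ]
 [ 0.4716 -0.3255  0.03  ]
 [ 0.4117 -0.3355  0.03  ]
 [ 0.401  -0.2657  0.03  ]] [ 0.4361 -0.2958  0.03  ]
0.07 -80.4
0.0607 -170.5
0.0706 98.8
0.0597 8.9
[ 0.43732638 -0.29656036  0.08      ]
-80.90499769629342
proj key top corners from holder
```

Emit:
move_arm:
  steps:
    - {"dx":3.4,"dy":-2.2,"dz":0,"spin":0}
    - {"dx":3.4,"dy":-2.2,"dz":0,"spin":0}
    - {"dx":0,"dy":0,"dz":0,"spin":0.14}
    - {"dx":0,"dy":0,"dz":0,"spin":0.14}
    - {"dx":0,"dy":0,"dz":0,"spin":0.14}
    - {"dx":0,"dy":0,"dz":0,"spin":0.14}
    - {"dx":0,"dy":0,"dz":0,"spin":0.14}
    - {"dx":0,"dy":0,"dz":0,"spin":0.14}
    - {"dx":0,"dy":0,"dz":0,"spin":0.14}
    - {"dx":0,"dy":0,"dz":0,"spin":0.14}
    - {"dx":0,"dy":0,"dz":0,"spin":0.14}
    - {"dx":0,"dy":0,"dz":0,"spin":0.14}
  claw: 6

```text
time: 2.3
ee_pos: [0.4363, -0.2953, 0.4046]
eef_rot: [0.89, -0.456, -0.0, 0.0]
ft_force: [0.3, 0.0, -0.0]
width: 0.0599
grip_force: 0.0
```

Emit:
move_arm:
  steps:
    - {"dx":0,"dy":0,"dz":0,"spin":0.14}
    - {"dx":0,"dy":0,"dz":0,"spin":0.14}
    - {"dx":0,"dy":0,"dz":0,"spin":0.14}
    - {"dx":0,"dy":0,"dz":3,"spin":0.05}
    - {"dx":0,"dy":0,"dz":3,"spin":0}
    - {"dx":0,"dy":0,"dz":2,"spin":0}
    - {"dx":0,"dy":0,"dz":0,"spin":0}
    - {"dx":0,"dy":0,"dz":0,"spin":0}
    - {"dx":0,"dy":0,"dz":0,"spin":0}

```text
time: 3.2
ee_pos: [0.4371, -0.2948, 0.3262]
eef_rot: [0.762, -0.648, 0.001, -0.0]
ft_force: [-0.2, -0.2, 0.1]
width: 0.0603
grip_force: 0.0
```

```bash
cat >> h.py <<'E'
def togo(x,y,z=None,ydeg=None):
    p,R,s=tool();w=np.array([x,y,p[2] if z is None else z])-p
    a=np.degrees(np.arctan2(R[1,1],R[0,1]))
    print("tcp",p.round(4),"tooly deg",a.round(2),"cm in tool now",(100*R.T@w).round(2),"q",s["joint_positions"].round(2),"F",s["ft_force"].round(1))
    if ydeg is not None:
        sp=-np.radians((ydeg-a+180)%360-180);c,n=np.cos(sp),np.sin(sp)
        Rn=R@np.array([[c,-n,0],[n,c,0],[0,0,1]]);print("spin",sp.round(3),"cm after spin",(100*Rn.T@w).round(2))
E
python3 -c "
from h import *
togo(.4361,-.2958,.222,-170.6)"
```

```text
tcp [ 0.4371 -0.2948  0.3262] tooly deg -170.73 cm in tool now [ 0.07  0.13 10.42] q [ 0.66  0.19 -0.16  1.81  0.03  1.14 -2.5 ] F [-0.2 -0.2  0.1]
spin -0.002 cm after spin [ 0.07  0.13 10.42]
```

Emit:
move_arm:
  steps:
    - {"dx":0,"dy":0,"dz":0,"spin":-0.14}
    - {"dx":0,"dy":0,"dz":0,"spin":-0.14}
    - {"dx":0,"dy":0,"dz":0,"spin":-0.14}
    - {"dx":0,"dy":0,"dz":0,"spin":-0.14}
    - {"dx":0,"dy":0,"dz":0,"spin":-0.14}
    - {"dx":0,"dy":0,"dz":0,"spin":-0.14}
    - {"dx":0,"dy":0,"dz":0,"spin":-0.14}
    - {"dx":0,"dy":0,"dz":0,"spin":-0.14}
    - {"dx":0,"dy":0,"dz":0,"spin":-0.14}
    - {"dx":0,"dy":0,"dz":0,"spin":-0.14}
    - {"dx":0,"dy":0,"dz":0,"spin":-0.14}
    - {"dx":0,"dy":0,"dz":0,"spin":-0.14}

```text
time: 4.4
ee_pos: [0.4371, -0.2945, 0.3262]
eef_rot: [0.99, 0.138, 0.001, 0.001]
ft_force: [0.5, -0.7, 0.4]
width: 0.0599
grip_force: 0.0
```

Emit:
move_arm:
  steps:
    - {"dx":0,"dy":0,"dz":0,"spin":-0.14}
    - {"dx":0,"dy":0,"dz":0,"spin":-0.14}
    - {"dx":0,"dy":0,"dz":0,"spin":-0.14}
    - {"dx":0,"dy":0,"dz":0,"spin":-0.14}
    - {"dx":0,"dy":0,"dz":0,"spin":-0.14}
    - {"dx":0,"dy":0,"dz":0,"spin":-0.14}
    - {"dx":0,"dy":0,"dz":0,"spin":-0.14}
    - {"dx":0,"dy":0,"dz":0,"spin":-0.14}
    - {"dx":0,"dy":0,"dz":0,"spin":-0.14}
    - {"dx":0,"dy":0,"dz":0,"spin":-0.14}
    - {"dx":0,"dy":0,"dz":0,"spin":-0.06}
    - {"dx":0,"dy":0,"dz":0,"spin":0}

```text
time: 5.6
ee_pos: [0.4371, -0.2946, 0.326]
eef_rot: [0.648, 0.762, -0.0, 0.001]
ft_force: [-0.2, -0.0, -0.1]
width: 0.0601
grip_force: 0.0
```

```bash
python3 - <<'E'
from h import *
togo(.4361,-.2958,.2235,9.4)
d=snap("wrist","w3")
cv2.imwrite('pics/w3.png',cv2.resize(d["img"][...,::-1],(800,600)))
E
```

```text
tcp [ 0.4371 -0.2946  0.326 ] tooly deg 9.25 cm in tool now [-0.09 -0.13 10.25] q [ 0.92  0.21 -0.46  1.8   0.1   1.15  0.59] F [-0.2 -0.  -0.1]
spin -0.003 cm after spin [-0.09 -0.13 10.25]
```

Emit:
move_arm:
  steps:
    - {"dx":-0.1,"dy":-0.12,"dz":2.2,"spin":0}
    - {"dx":0,"dy":0,"dz":2,"spin":0}
    - {"dx":0,"dy":0,"dz":2,"spin":0}
    - {"dx":0,"dy":0,"dz":2,"spin":0}
    - {"dx":0,"dy":0,"dz":1,"spin":0}
    - {"dx":0,"dy":0,"dz":1,"spin":0}
    - {"dx":0,"dy":0,"dz":0,"spin":0}
    - {"dx":0,"dy":0,"dz":0,"spin":0}

```text
time: 6.45
ee_pos: [0.4361, -0.2955, 0.2234]
eef_rot: [0.648, 0.762, 0.0, 0.0]
ft_force: [0.0, 0.1, 0.7]
width: 0.0595
grip_force: 0.0
```

Emit:
move_arm:
  steps:
    - {"dx":0,"dy":0,"dz":0,"spin":0}
    - {"dx":0,"dy":0,"dz":0,"spin":0}
    - {"dx":0,"dy":0,"dz":0,"spin":0}
    - {"dx":0,"dy":0,"dz":0,"spin":0}
    - {"dx":0,"dy":0,"dz":0,"spin":0}
    - {"dx":0,"dy":0,"dz":0,"spin":0}
  claw: 0.5
  squeeze: 30

```text
time: 7.05
ee_pos: [0.4358, -0.2954, 0.2228]
eef_rot: [0.648, 0.762, -0.0, 0.0]
ft_force: [0.0, -0.2, -0.1]
width: 0.0199
grip_force: 0.0
```

```bash
python3 - <<'E'
from h import *
togo(.4361,-.2958,.2235,9.4)
E
```

```text
tcp [ 0.4358 -0.2954  0.2228] tooly deg 9.22 cm in tool now [-0.05  0.02 -0.07] q [ 0.9   0.34 -0.44  1.89  0.18  0.95  0.53] F [ 0.  -0.2 -0.1]
spin -0.003 cm after spin [-0.05  0.02 -0.07]
```

Emit:
move_arm:
  steps:
    - {"dx":0,"dy":0,"dz":0,"spin":0}
    - {"dx":0,"dy":0,"dz":0,"spin":0}
    - {"dx":0,"dy":0,"dz":0,"spin":0}
    - {"dx":0,"dy":0,"dz":0,"spin":0}

```text
time: 7.45
ee_pos: [0.4358, -0.2954, 0.2228]
eef_rot: [0.648, 0.762, -0.0, 0.0]
ft_force: [-0.6, 0.1, 0.8]
width: 0.0157
grip_force: 30.0
```

Emit:
move_arm:
  steps:
    - {"dx":0,"dy":0,"dz":-1,"spin":0}
    - {"dx":0,"dy":0,"dz":-2,"spin":0}
    - {"dx":0,"dy":0,"dz":-4,"spin":0}
    - {"dx":0,"dy":0,"dz":-4,"spin":0}
    - {"dx":0,"dy":0,"dz":-4,"spin":0}
    - {"dx":0,"dy":0,"dz":-4,"spin":0}
    - {"dx":0,"dy":0,"dz":-3,"spin":0}
    - {"dx":0,"dy":0,"dz":0,"spin":0}

```text
time: 8.25
ee_pos: [0.4364, -0.2952, 0.448]
eef_rot: [0.648, 0.762, 0.0, 0.004]
ft_force: [0.3, 0.3, -0.5]
width: 0.0157
grip_force: 30.0
```

```bash
python3 - <<'E'
from h import *
togo(.54,-.12,.445,-8.7)
E
```

```text
tcp [ 0.4364 -0.2952  0.448 ] tooly deg 9.24 cm in tool now [15.63 13.04  0.29] q [ 0.94  0.12 -0.47  1.64  0.06  1.39  0.63] F [ 0.3  0.3 -0.5]
spin 0.313 cm after spin [18.89  7.59  0.29]
```

Emit:
move_arm:
  steps:
    - {"dx":0,"dy":0,"dz":0,"spin":0.105}
    - {"dx":0,"dy":0,"dz":0,"spin":0.105}
    - {"dx":0,"dy":0,"dz":0,"spin":0.105}
    - {"dx":3.3,"dy":2.0,"dz":0,"spin":0}
    - {"dx":3.3,"dy":2.0,"dz":0,"spin":0}
    - {"dx":3.3,"dy":2.0,"dz":0,"spin":0}
    - {"dx":3.3,"dy":2.0,"dz":0,"spin":0}
    - {"dx":3.3,"dy":2.0,"dz":0,"spin":0}
    - {"dx":3.3,"dy":2.0,"dz":0,"spin":0}
    - {"dx":3.3,"dy":2.0,"dz":0,"spin":0}
    - {"dx":0,"dy":0,"dz":0,"spin":0}
    - {"dx":0,"dy":0,"dz":0,"spin":0}

```text
time: 9.45
ee_pos: [0.6097, -0.0877, 0.4422]
eef_rot: [0.759, 0.651, -0.0, -0.001]
ft_force: [-0.7, -0.5, -0.3]
width: 0.0159
grip_force: 30.0
```

```bash
python3 - <<'E'
from h import *
togo(.64,.019,.448,-8.7)
d=snap("wrist","w4");e=snap("scene","s4")
cv2.imwrite('pics/w4.png',cv2.resize(d["img"][...,::-1],(800,600),interpolation=cv2.INTER_CUBIC))
E
```

```text
tcp [ 0.6097 -0.0877  0.4422] tooly deg -8.7 cm in tool now [11.    1.38 -0.58] q [ 0.53  0.36 -0.6   1.4   0.2   1.44 -0.22] F [-0.7 -0.5 -0.3]
spin -0.0 cm after spin [11.    1.38 -0.58]
```

View pics/w4.png

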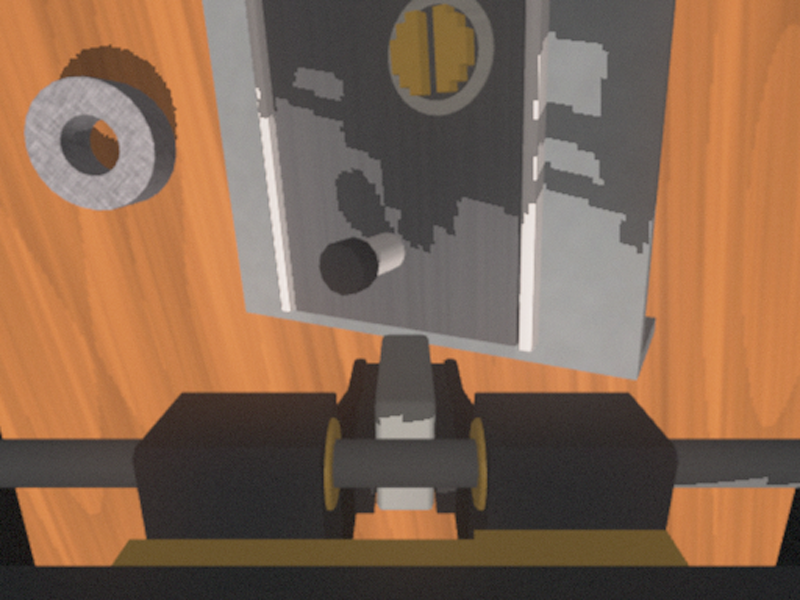

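```bash
python3 - <<'E'
from h import *
d=pickle.load(open('w4.pkl','rb'));c=pickle.load(open('c0.pkl','rb'));S,D=c["scene"],c["side"];k=.64
def g(p):return (p[0]*k-.18,p[1]*k-.18)
lw=(432,52)
# crops: scene crop a: x=225+u*.4,y=160+v*.4 ; side b: x=205+u*.3,y=105+v*.3
ls=(225+182*.4,160+96*.4);ld=(205+(622-400)*.3,105+176*.3)
for a,b in[((d,g(lw)),(S,ls)),((d,g(lw)),(D,ld)),((S,ls),(D,ld))]:
    print("lock",[x.round(4) for x in tri(a[0],a[1],b[0],b[1])])
for n,z,P in[("front",.1,[(208,0),(247,312)]),("back",.216,[(675,0),(652,318)]),("backlow",.216,[(675,0),(637,378)])]:
    A=[onz(d,*g(p),z) for p in P];e=A[0]-A[1];print(n,[a.round(4) for a in A],np.degrees(np.arctan2(e[1],e[0])).round(1))
# slot direction on slope plane
yaw=np.radians(-8.7)
for yaw in np.radians([-8.7,-7,-10]):
    up=np.array([np.cos(yaw)*.866,np.sin(yaw)*.866,.5]);y=np.array([-np.sin(yaw),np.cos(yaw),0]);n=np.cross(up,y)
    def pl(p,O):
        o,w=ray(d,*g(p));return o+w*((O-o)@n)/(w@n)
    O=tri(d,g(lw),S,ls)[0];e=pl((428,8),O)-pl((436,97),O);print(np.degrees(np.arctan2(-e@up,e@y)).round(1),np.linalg.norm(e),np.degrees(np.arctan2(e[1],e[0])))
E
```

```text
lock [array([0.6382, 0.0226, 0.185 ]), np.float64(0.0008)]
lock [array([0.6396, 0.0219, 0.1847]), np.float64(0.0031)]
lock [array([0.6394, 0.0202, 0.1868]), np.float64(0.0017)]
front [array([0.5287, 0.0765, 0.1   ]), array([ 0.5071, -0.099 ,  0.1   ])] 83.0
back [array([0.7209, 0.0228, 0.216 ]), array([ 0.7115, -0.0926,  0.216 ])] 85.3
backlow [array([0.7209, 0.0228, 0.216 ]), array([ 0.7049, -0.1188,  0.216 ])] 83.5
7.2 0.033523854643000096 87.53906529908649
5.3 0.033427889553173315 87.5949788812428
8.6 0.03360348830446687 87.49641967616806
```

The picture shows the lock disc at (432,52) with its slot running near-vertically from (428,8) to (436,97), the knob head at (348,266), and the key held straight in the fingers at (405,400). Next I'll put the camera over the lock and measure the brass disc by segmentation.

Emit:
move_arm:
  steps:
    - {"dx":1.4,"dy":0.6,"dz":0,"spin":0}
    - {"dx":1.4,"dy":0.6,"dz":0,"spin":0}
    - {"dx":0,"dy":0,"dz":0.5,"spin":0}
    - {"dx":0,"dy":0,"dz":0,"spin":0}
    - {"dx":0,"dy":0,"dz":0,"spin":0}

```text
time: 10.05
ee_pos: [0.6257, -0.0631, 0.4374]
eef_rot: [0.76, 0.651, -0.0, -0.0]
ft_force: [0.5, -0.4, -0.8]
width: 0.0158
grip_force: 30.0
```

```bash
python3 - <<'E'
from h import *
togo(.639,.022,.442,-8.7)
d=snap("wrist","w5");S=snap("scene","s5")
def disc(d,box=None):
    hsv=cv2.cvtColor(d["img"],cv2.COLOR_RGB2HSV);m=cv2.inRange(hsv,(18,110,60),(35,255,255))
    if box is not None:
        b=np.zeros_like(m);x,y=np.array(box,int);b[max(0,y-30):y+30,max(0,x-30):x+30]=255;m&=b
    m=cv2.morphologyEx(m,cv2.MORPH_OPEN,np.ones((3,3)));pts=cv2.findNonZero(m);h=cv2.convexHull(pts);return m,h,cv2.fitEllipse(h)
for n,X in(("w",d),("s",S)):
    p=proj(X,[.639,.022,.186]);m,h,e=disc(X,p);print(n,p.round(1),m.astype(bool).sum(),np.round(e[0]+e[1],1),e[2])
W=proj(d,[.639,.022,.186]).astype(int);x,y=max(0,W[0]-64),max(0,W[1]-48)
q=proj(S,[.639,.022,.19]).astype(int)
im=np.hstack([crop(d,x,y,128,96,800,600)]);print(x,y)
cv2.imwrite('pics/w5.png',im)
E
```

```text
tcp [ 0.6257 -0.0631  0.4374] tooly deg -8.84 cm in tool now [ 8.61  0.01 -0.46] q [ 0.48  0.39 -0.61  1.37  0.22  1.45 -0.27] F [ 0.5 -0.4 -0.8]
spin -0.002 cm after spin [ 8.61  0.03 -0.46]
w [257.8  78.4] 2049 [256.6  76.7  53.2  57.9] 178.22116088867188
s [298.  198.4] 37 [298.5 200.2   4.1  10.5] 75.94437408447266
193 30
```

View pics/w5.png

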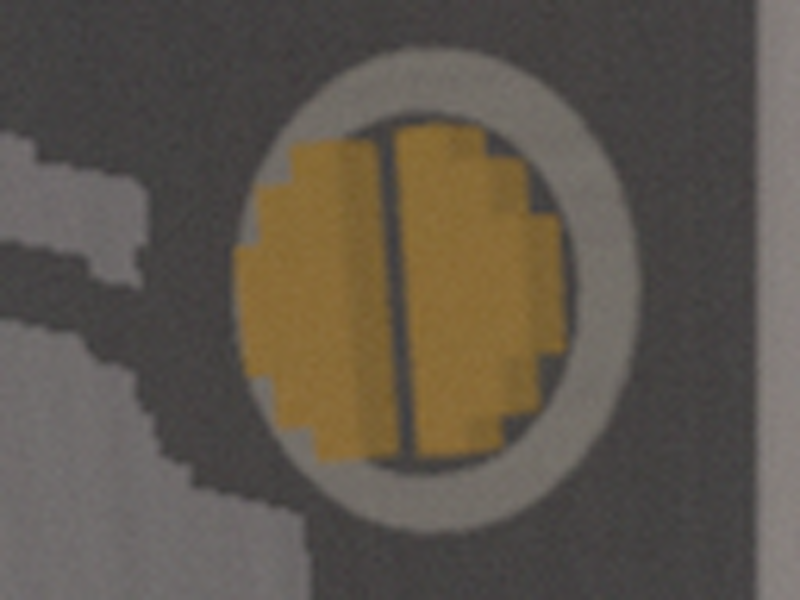

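The picture shows the slot's lit lower wall plus its dark floor line, running from about (383,140) to (407,455). The mouth centre is near (379,290).

```bash
python3 - <<'E'
from h import *
d=pickle.load(open('w5.pkl','rb'));g=lambda u,v:(193+u/6.25-.42,30+v/6.25-.42)
for z in(.184,.187,.19):
    print(z,onz(d,*g(379,290),z).round(4))
a,b=onz(d,*g(385,140),.182),onz(d,*g(407,455),.182);e=a-b;print(np.degrees(np.arctan2(e[1],e[0])),np.linalg.norm(e))
a,b=onz(d,*g(757,0),.205),onz(d,*g(757,600),.205);e=a-b;print("rail",np.degrees(np.arctan2(e[1],e[0])))
d4=pickle.load(open('w4.pkl','rb'))
for x,y,z in[(.638,.0217,.184),(.638,.0217,.187),(.638,.0217,.19)]: print(proj(d4,[x,y,z])/.64)
S=pickle.load(open('c0.pkl','rb'))["scene"]
for z in (.184,.187,.19):print(z,((proj(S,onz(d,*g(379,290),z))-[225,160])/.4).round(1))
E
```

```text
0.184 [0.6363 0.024  0.184 ]
0.187 [0.6364 0.0239 0.187 ]
0.19 [0.6364 0.0238 0.19  ]
85.20105801976541 0.03120899449299899
rail 83.9029583894927
[430.86478915  55.45478292]
[431.20535132  54.46682628]
[431.55510294  53.45221141]
0.184 [182.2  94.7]
0.187 [182.5  93. ]
0.19 [182.9  91.2]
```

Emit:
move_arm:
  steps:
    - {"dx":0,"dy":0,"dz":0,"spin":-0.07}
    - {"dx":2.2,"dy":0.1,"dz":0,"spin":0}
    - {"dx":2.2,"dy":0.1,"dz":0,"spin":0}
    - {"dx":2.2,"dy":0.1,"dz":0,"spin":0}
    - {"dx":2.1,"dy":0.1,"dz":0,"spin":0}
    - {"dx":0,"dy":0,"dz":1.5,"spin":0}
    - {"dx":0,"dy":0,"dz":1,"spin":0}
    - {"dx":0,"dy":0,"dz":0,"spin":0}
    - {"dx":0,"dy":0,"dz":0,"spin":0}
    - {"dx":0,"dy":0,"dz":0,"spin":0}

```text
time: 11.15
ee_pos: [0.6372, 0.0227, 0.4132]
eef_rot: [0.737, 0.676, 0.0, 0.0]
ft_force: [-0.1, 0.4, -0.5]
width: 0.0157
grip_force: 30.0
```

```bash
python3 - <<'E'
from h import *
togo(.637,.0235,.392,-4.8)
S=snap("scene","s6");D=snap("side","d6");p=tool()[0];t=p-[0,0,.2068]
q=proj(S,t);r_=proj(D,t);print("tip px",q,r_,"lock px",proj(S,[.6365,.0235,.185]))
x,y=(q-[40,30]).astype(int);print(x,y)
a=crop(S,x,y,80,60,800,600)
cv2.imwrite('pics/s6.png',a)
E
```

```text
tcp [0.6372 0.0227 0.4132] tooly deg -4.89 cm in tool now [ 0.08 -0.02  2.12] q [ 0.36  0.43 -0.64  1.39  0.25  1.41 -0.36] F [-0.1  0.4 -0.5]
spin -0.002 cm after spin [ 0.08 -0.02  2.12]
tip px [298.92483032 192.75058813] [270.63153137 153.60680278] lock px [297.82709108 197.77134526]
258 162
```

View pics/s6.png

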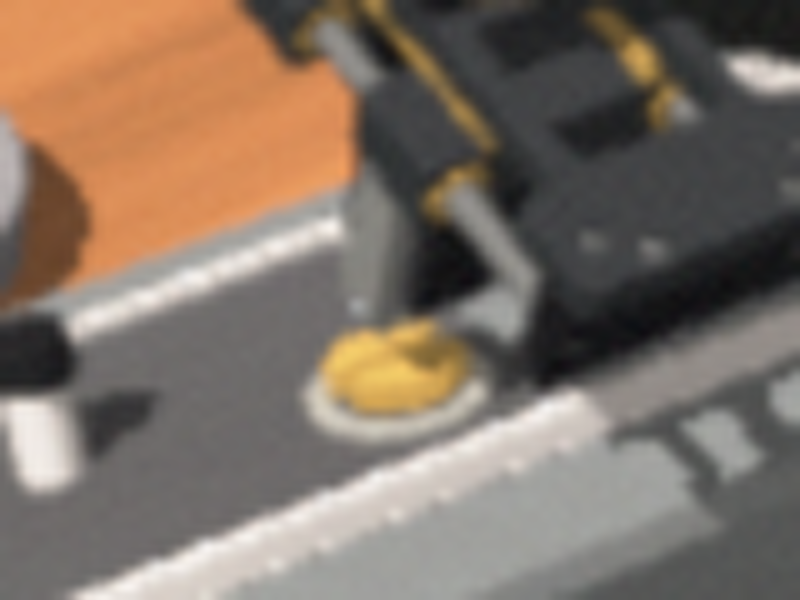

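The blade hangs at about (405,305), just above the disc whose slot centre is near (397,355). Both match the predicted pixels, so I'll lower it.

Emit:
move_arm:
  steps:
    - {"dx":0.08,"dy":0,"dz":1,"spin":0}
    - {"dx":0,"dy":0,"dz":0.8,"spin":0}
    - {"dx":0,"dy":0,"dz":0.2,"spin":0}
    - {"dx":0,"dy":0,"dz":0.1,"spin":0}
    - {"dx":0,"dy":0,"dz":0,"spin":0}
    - {"dx":0,"dy":0,"dz":0,"spin":0}

```text
time: 11.85
ee_pos: [0.637, 0.025, 0.395]
eef_rot: [0.736, 0.677, 0.001, 0.001]
ft_force: [-9.8, -0.8, 24.9]
width: 0.016
grip_force: 30.0
```

Emit:
move_arm:
  steps:
    - {"dx":0,"dy":0,"dz":0.1,"spin":0}
    - {"dx":0,"dy":0,"dz":0.1,"spin":0}
    - {"dx":0,"dy":0,"dz":0,"spin":0}
    - {"dx":0,"dy":0,"dz":0,"spin":0}

```text
time: 12.25
ee_pos: [0.637, 0.0255, 0.3948]
eef_rot: [0.736, 0.677, 0.002, 0.002]
ft_force: [-12.1, -0.9, 34.6]
width: 0.0157
grip_force: 30.0
```

Emit:
move_arm:
  steps:
    - {"dx":0,"dy":0,"dz":-0.5,"spin":0}
    - {"dx":-0.1,"dy":-0.15,"dz":0,"spin":0}
    - {"dx":0,"dy":0,"dz":0,"spin":0}
    - {"dx":0,"dy":0,"dz":0.15,"spin":0}
    - {"dx":0,"dy":0,"dz":0.15,"spin":0}
    - {"dx":0,"dy":0,"dz":0.1,"spin":0}
    - {"dx":0,"dy":0,"dz":0,"spin":0}
    - {"dx":0,"dy":0,"dz":0,"spin":0}

```text
time: 13.05
ee_pos: [0.6356, 0.0235, 0.3906]
eef_rot: [0.736, 0.677, 0.0, 0.0]
ft_force: [1.8, -0.3, -1.0]
width: 0.0156
grip_force: 30.0
```

```bash
python3 -c "
from h import *
togo(.637,.0235,.392,-4.8);print(tool()[2]['torque'])"
```

```text
tcp [0.6356 0.0235 0.3906] tooly deg -4.82 cm in tool now [ 0.01  0.14 -0.14] q [ 0.36  0.44 -0.64  1.42  0.26  1.37 -0.37] F [ 1.8 -0.3 -1. ]
spin -0.0 cm after spin [ 0.01  0.14 -0.14]
[-0.10260748 -0.47309428  0.05053857]
```

Emit:
move_arm:
  steps:
    - {"dx":0,"dy":0,"dz":0,"spin":-0.08}
    - {"dx":0,"dy":0,"dz":0,"spin":-0.08}
    - {"dx":0,"dy":0,"dz":0,"spin":-0.08}
    - {"dx":0,"dy":0,"dz":0,"spin":-0.08}
    - {"dx":0,"dy":0,"dz":-0.05,"spin":-0.08}
    - {"dx":0,"dy":0,"dz":-0.05,"spin":-0.08}
    - {"dx":0,"dy":0,"dz":0,"spin":-0.08}
    - {"dx":0,"dy":0,"dz":0,"spin":-0.08}
    - {"dx":0,"dy":0,"dz":0,"spin":0}

```text
time: 13.95
ee_pos: [0.6353, 0.0235, 0.3917]
eef_rot: [0.485, 0.874, -0.0, -0.0]
ft_force: [-2.2, -0.7, 1.6]
width: 0.0156
grip_force: 30.0
```

```bash
python3 -c "
from h import *
togo(.6356,.0235,.392,-4.8);print(tool()[2]['torque'])"
```

```text
tcp [0.6353 0.0235 0.3917] tooly deg 31.92 cm in tool now [-0.01  0.03 -0.03] q [ 0.44  0.46 -0.75  1.42  0.31  1.38  0.24] F [-2.2 -0.7  1.6]
spin 0.641 cm after spin [ 0.01  0.03 -0.03]
[-0.09918265  0.35953268 -0.04664115]
```

Emit:
move_arm:
  steps:
    - {"dx":0,"dy":0,"dz":0,"spin":-0.08}
    - {"dx":0,"dy":0,"dz":-0.05,"spin":-0.08}
    - {"dx":0,"dy":0,"dz":0,"spin":-0.08}
    - {"dx":0,"dy":0,"dz":-0.05,"spin":-0.08}
    - {"dx":0,"dy":0,"dz":0,"spin":-0.08}
    - {"dx":0,"dy":0,"dz":0,"spin":-0.08}
    - {"dx":0,"dy":0,"dz":0,"spin":-0.08}
    - {"dx":0,"dy":0,"dz":0,"spin":-0.08}
    - {"dx":0,"dy":0,"dz":0,"spin":-0.08}
    - {"dx":0,"dy":0,"dz":0,"spin":0}

```text
time: 14.95
ee_pos: [0.6353, 0.0232, 0.3926]
eef_rot: [0.148, 0.989, -0.0, -0.001]
ft_force: [-2.3, -1.3, 1.2]
width: 0.0154
grip_force: 30.0
```

```bash
python3 -c "
from h import *
togo(.6356,.0235,.392,-4.8);print(tool()[2]['torque'])"
```

```text
tcp [0.6353 0.0232 0.3926] tooly deg 73.04 cm in tool now [-0.02  0.04  0.06] q [ 0.52  0.5  -0.88  1.41  0.38  1.41  0.92] F [-2.3 -1.3  1.2]
spin 1.358 cm after spin [0.03 0.03 0.06]
[-0.37084696  0.6978853  -0.02992627]
```

Emit:
move_arm:
  steps:
    - {"dx":0,"dy":0,"dz":0,"spin":-0.08}
    - {"dx":0,"dy":0,"dz":0,"spin":-0.08}
    - {"dx":0,"dy":0,"dz":0,"spin":-0.07}
    - {"dx":0,"dy":0,"dz":0,"spin":-0.07}
    - {"dx":0,"dy":0,"dz":0,"spin":-0.07}
    - {"dx":0,"dy":0,"dz":0,"spin":-0.05}
    - {"dx":0,"dy":0,"dz":0,"spin":0}
    - {"dx":0,"dy":0,"dz":0,"spin":0}

```text
time: 15.75
ee_pos: [0.6355, 0.0234, 0.3927]
eef_rot: [-0.061, 0.998, -0.0, -0.0]
ft_force: [-1.7, -0.9, 1.0]
width: 0.016
grip_force: 30.0
```

```bash
python3 -c "
from h import *
togo(.6356,.0235,.392,-4.8);print(tool()[2]['torque'])"
```

```text
tcp [0.6355 0.0234 0.3927] tooly deg 96.95 cm in tool now [-0.01  0.01  0.07] q [ 0.56  0.53 -0.95  1.41  0.43  1.42  1.3 ] F [-1.7 -0.9  1. ]
spin 1.776 cm after spin [0.01 0.01 0.07]
[-0.3438515   0.35563231 -0.00560755]
```

Emit:
move_arm:
  steps:
    - {"dx":0,"dy":0,"dz":0,"spin":-0.06}
    - {"dx":0,"dy":0,"dz":0,"spin":-0.06}
    - {"dx":0,"dy":0,"dz":0,"spin":-0.03}
    - {"dx":0,"dy":0,"dz":0,"spin":0}
    - {"dx":0,"dy":0,"dz":0,"spin":0}

```text
time: 16.25
ee_pos: [0.6356, 0.0234, 0.3927]
eef_rot: [-0.136, 0.991, -0.0, 0.0]
ft_force: [-0.4, -1.7, 0.7]
width: 0.0159
grip_force: 30.0
```

```bash
python3 -c "
from h import *
togo(.6356,.0235,.392,-4.8);print(tool()[2]['torque'])"
```

```text
tcp [0.6356 0.0234 0.3927] tooly deg 105.63 cm in tool now [-0.    0.01  0.07] q [ 0.58  0.54 -0.98  1.41  0.45  1.43  1.45] F [-0.4 -1.7  0.7]
spin 1.927 cm after spin [ 0.01 -0.    0.07]
[-0.33250311  0.00111036 -0.28571446]
```

Emit:
move_arm:
  steps:
    - {"dx":0,"dy":0,"dz":0,"spin":0.1}
    - {"dx":0,"dy":0,"dz":-1,"spin":0}
    - {"dx":0,"dy":0,"dz":-2.5,"spin":0}
    - {"dx":0,"dy":0,"dz":-2.5,"spin":0}
    - {"dx":0,"dy":0,"dz":0,"spin":0.14}
    - {"dx":0,"dy":0,"dz":0,"spin":0.14}
    - {"dx":0,"dy":0,"dz":0,"spin":0.14}
    - {"dx":0,"dy":0,"dz":0,"spin":0.14}
    - {"dx":0,"dy":0,"dz":0,"spin":0.14}
    - {"dx":0,"dy":0,"dz":0,"spin":0.14}
    - {"dx":0,"dy":0,"dz":0,"spin":0.14}
    - {"dx":0,"dy":0,"dz":0,"spin":0.14}

```text
time: 17.45
ee_pos: [0.6355, 0.0242, 0.4536]
eef_rot: [0.456, 0.89, 0.001, 0.0]
ft_force: [0.7, 0.0, 0.2]
width: 0.016
grip_force: 30.0
```

Emit:
move_arm:
  steps:
    - {"dx":0,"dy":0,"dz":0,"spin":0.14}
    - {"dx":0,"dy":0,"dz":0,"spin":0.14}
    - {"dx":0,"dy":0,"dz":0,"spin":0.14}
    - {"dx":0,"dy":0,"dz":0,"spin":0.04}
    - {"dx":0,"dy":0,"dz":0,"spin":0}

```text
time: 17.95
ee_pos: [0.6355, 0.0243, 0.4535]
eef_rot: [0.645, 0.764, 0.0, 0.0]
ft_force: [0.1, 0.2, -0.7]
width: 0.0162
grip_force: 30.0
```

```bash
python3 - <<'E'
from h import *
togo(.4358,-.2954,.452,9.22)
d=snap("wrist","w7");S=snap("scene","s7")
x,y=proj(S,[.6365,.0235,.19]).astype(int)-[40,30]
k=proj(S,tool()[0]-[0,0,.18]).astype(int)-[50,38]
im=np.zeros((600,800,3),np.uint8);im[:300,:400]=crop(S,x,y,80,60,400,300);im[:300,400:]=crop(S,k[0],max(0,k[1]),100,75,400,300)
im[300:,:400]=cv2.resize(d["img"][...,::-1],(400,300));im[300:,400:]=crop(d,180,190,160,120,400,300);print(k)
cv2.imwrite('pics/c7.png',im)
E
```

```text
tcp [0.6355 0.0243 0.4535] tooly deg 9.63 cm in tool now [-28.18 -25.04   0.12] q [ 0.39  0.42 -0.7   1.32  0.27  1.49 -0.12] F [ 0.1  0.2 -0.7]
spin 0.007 cm after spin [-28.36 -24.83   0.12]
[252 136]
```

View pics/c7.png

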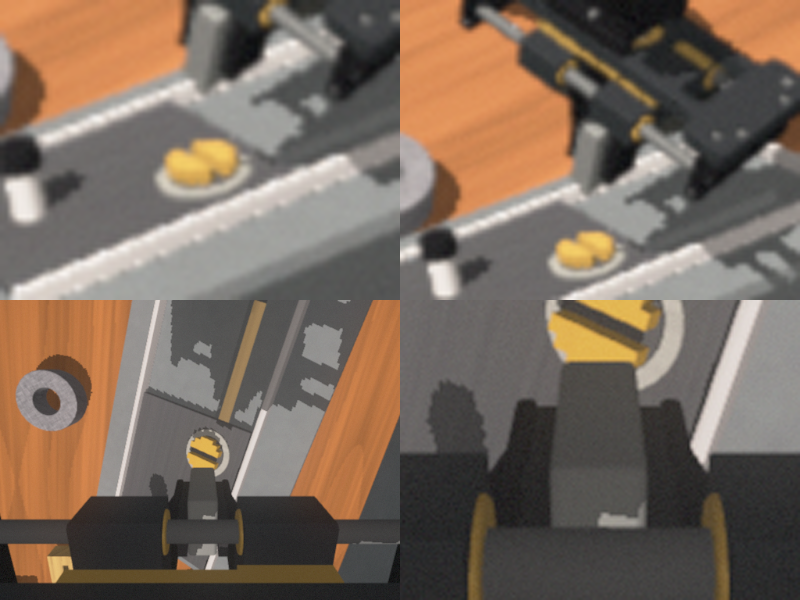

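The slot now lies up the slope, at (205,160) in the upper-left panel, so the lock is turned and the key is still straight in the grip. I'll take it back to the holder.

Emit:
move_arm:
  steps:
    - {"dx":-3.1,"dy":-2.75,"dz":0,"spin":0}
    - {"dx":-3.1,"dy":-2.75,"dz":0,"spin":0}
    - {"dx":-3.1,"dy":-2.75,"dz":0,"spin":0}
    - {"dx":-3.1,"dy":-2.75,"dz":0,"spin":0}
    - {"dx":-3.1,"dy":-2.75,"dz":0,"spin":0}
    - {"dx":-3.1,"dy":-2.75,"dz":0,"spin":0}
    - {"dx":-3.1,"dy":-2.75,"dz":0,"spin":0}
    - {"dx":-3.1,"dy":-2.75,"dz":0,"spin":0}
    - {"dx":-3.1,"dy":-2.75,"dz":0,"spin":0}
    - {"dx":0,"dy":0,"dz":0,"spin":0}
    - {"dx":0,"dy":0,"dz":0,"spin":0}
    - {"dx":0,"dy":0,"dz":0,"spin":0}

```text
time: 19.25
ee_pos: [0.4383, -0.2914, 0.453]
eef_rot: [0.645, 0.764, 0.0, 0.0]
ft_force: [0.1, 0.7, -0.4]
width: 0.0158
grip_force: 30.0
```

```bash
python3 - <<'E'
from h import *
togo(.4358,-.2954,.26,9.22)
E
```

```text
tcp [ 0.4383 -0.2914  0.453 ] tooly deg 9.67 cm in tool now [-0.36 -0.32 19.3 ] q [ 0.99  0.13 -0.53  1.62  0.07  1.41  0.62] F [ 0.1  0.7 -0.4]
spin 0.008 cm after spin [-0.36 -0.32 19.3 ]
```

Emit:
move_arm:
  steps:
    - {"dx":-0.36,"dy":-0.32,"dz":4,"spin":0}
    - {"dx":0,"dy":0,"dz":4,"spin":0}
    - {"dx":0,"dy":0,"dz":4,"spin":0}
    - {"dx":0,"dy":0,"dz":4,"spin":0}
    - {"dx":0,"dy":0,"dz":3.2,"spin":0}
    - {"dx":0,"dy":0,"dz":0.8,"spin":0}
    - {"dx":0,"dy":0,"dz":0,"spin":0}
    - {"dx":0,"dy":0,"dz":0,"spin":0}

```text
time: 20.05
ee_pos: [0.436, -0.2964, 0.2545]
eef_rot: [0.646, 0.764, 0.0, 0.001]
ft_force: [-0.1, 0.0, -0.6]
width: 0.0161
grip_force: 30.0
```

```bash
python3 - <<'E'
from h import *
togo(.4358,-.2954,.2228,9.22)
E
```

```text
tcp [ 0.436  -0.2964  0.2545] tooly deg 9.58 cm in tool now [ 0.11 -0.01  3.17] q [ 0.96  0.3  -0.51  1.87  0.17  1.01  0.54] F [-0.1  0.  -0.6]
spin 0.006 cm after spin [ 0.11 -0.01  3.17]
```

Emit:
move_arm:
  steps:
    - {"dx":0.1,"dy":0,"dz":0.6,"spin":0.006}
    - {"dx":0,"dy":0,"dz":0.5,"spin":0}
    - {"dx":0,"dy":0,"dz":0.5,"spin":0}
    - {"dx":0,"dy":0,"dz":0.5,"spin":0}
    - {"dx":0,"dy":0,"dz":0.4,"spin":0}
    - {"dx":0,"dy":0,"dz":0,"spin":0}

```text
time: 20.65
ee_pos: [0.4346, -0.2955, 0.2271]
eef_rot: [0.648, 0.761, -0.0, -0.001]
ft_force: [-1.0, 1.0, -0.7]
width: 0.0155
grip_force: 30.0
```

Emit:
move_arm:
  steps:
    - {"dx":0,"dy":0,"dz":0.2,"spin":0}
    - {"dx":0,"dy":0,"dz":0.2,"spin":0}
    - {"dx":0,"dy":0,"dz":0.15,"spin":0}
    - {"dx":0,"dy":0,"dz":0,"spin":0}

```text
time: 21.05
ee_pos: [0.4349, -0.2956, 0.2224]
eef_rot: [0.648, 0.761, -0.0, 0.0]
ft_force: [-1.2, -0.3, 3.8]
width: 0.0162
grip_force: 30.0
```

Emit:
move_arm:
  steps:
    - {"dx":0,"dy":0,"dz":0,"spin":0}
    - {"dx":0,"dy":0,"dz":0,"spin":0}
    - {"dx":0,"dy":0,"dz":0,"spin":0}
    - {"dx":0,"dy":0,"dz":0,"spin":0}
    - {"dx":0,"dy":0,"dz":0,"spin":0}
  claw: 5

```text
time: 21.55
ee_pos: [0.4348, -0.2956, 0.2223]
eef_rot: [0.648, 0.761, -0.0, 0.0]
ft_force: [0.4, -0.6, -0.5]
width: 0.0461
grip_force: 0.0
```

Emit:
move_arm:
  steps:
    - {"dx":0,"dy":0,"dz":-2,"spin":0}
    - {"dx":0,"dy":0,"dz":-4,"spin":0}
    - {"dx":0,"dy":0,"dz":-4,"spin":0}
    - {"dx":0,"dy":0,"dz":-4,"spin":0}
    - {"dx":0,"dy":0,"dz":-4,"spin":0}
    - {"dx":0,"dy":0,"dz":-3,"spin":0}
    - {"dx":0,"dy":0,"dz":0,"spin":0}
    - {"dx":0,"dy":0,"dz":0,"spin":0}

```text
time: 22.35
ee_pos: [0.4348, -0.2955, 0.4325]
eef_rot: [0.648, 0.761, -0.0, 0.001]
ft_force: [0.3, 0.5, -1.3]
width: 0.05
grip_force: 0.0
```

```bash
python3 - <<'E'
from h import *
S=snap("scene","s8");c=pickle.load(open('c0.pkl','rb'))["scene"]
# is key as at start? compare patch
x,y=proj(S,[.436,-.2955,.055]).astype(int)
a,b=S["img"][y-15:y+16,x-12:x+13].astype(int),c["img"][y-15:y+16,x-12:x+13].astype(int);print(x,y,np.abs(a-b).mean(),a[::5,::4].mean(2).round().tolist(),b[::5,::4].mean(2).round().tolist())
# knob in c0: tri over 3 views (head centre)
D=pickle.load(open('c0.pkl','rb'))["side"];W=pickle.load(open('w4.pkl','rb'))
ks=(225+90*.4,160+92*.4);kd=(205+232*.3,105+233*.3);kw=(348*.64,266*.64)
print(tri(c,ks,D,kd),tri(c,ks,W,kw),tri(D,kd,W,kw))
yaw=np.radians(-6.4);up=np.array([np.cos(yaw)*.866,np.sin(yaw)*.866,.5]);yy=np.array([-np.sin(yaw),np.cos(yaw),0]);n=np.cross(up,yy)
k=np.array([.6364,.0237,.1895])-.011*n-.03*up-.085*yy+.028*n;print("knob pt from lock",k,k+.012*n)
togo(k[0],k[1],.448,-96.4);togo(k[0],k[1],.448,-6.4)
E
```

```text
158 225 29.516989247311827 [[147.0, 143.0, 145.0, 146.0, 147.0, 152.0, 157.0], [150.0, 150.0, 149.0, 148.0, 158.0, 154.0, 152.0], [152.0, 150.0, 168.0, 174.0, 149.0, 185.0, 148.0], [154.0, 156.0, 133.0, 100.0, 95.0, 147.0, 107.0], [195.0, 203.0, 114.0, 104.0, 101.0, 115.0, 173.0], [174.0, 199.0, 186.0, 182.0, 197.0, 200.0, 119.0], [152.0, 169.0, 196.0, 204.0, 136.0, 113.0, 111.0]] [[81.0, 78.0, 78.0, 74.0, 76.0, 76.0, 77.0], [88.0, 83.0, 82.0, 78.0, 80.0, 76.0, 77.0], [88.0, 88.0, 149.0, 169.0, 132.0, 158.0, 75.0], [90.0, 125.0, 133.0, 92.0, 87.0, 140.0, 113.0], [190.0, 198.0, 106.0, 96.0, 94.0, 108.0, 167.0], [168.0, 193.0, 176.0, 147.0, 192.0, 194.0, 112.0], [145.0, 161.0, 190.0, 199.0, 126.0, 106.0, 103.0]]
(array([ 0.5890133 , -0.05690105,  0.1925639 ]), np.float64(0.0011784599340135932)) (array([ 0.58980922, -0.05785513,  0.19331798]), np.float64(0.00013782154734495635)) (array([ 0.58925098, -0.05725699,  0.19336954]), np.float64(0.001654173161058184))
knob pt from lock [ 0.59266002 -0.05692682  0.189222  ] [ 0.58669742 -0.05625801  0.199614  ]
tcp [ 0.4346 -0.2955  0.4314] tooly deg 9.17 cm in tool now [21.04 19.4  -1.66] q [ 1.    0.14 -0.53  1.66  0.07  1.37  0.62] F [ 0.3  0.2 -0.6]
spin 1.842 cm after spin [ 13.04 -25.48  -1.66]
tcp [ 0.4346 -0.2955  0.4314] tooly deg 9.17 cm in tool now [21.04 19.4  -1.66] q [ 1.    0.14 -0.53  1.66  0.07  1.37  0.62] F [ 0.3  0.2 -0.6]
spin 0.272 cm after spin [25.48 13.04 -1.66]
```

Emit:
move_arm:
  steps:
    - {"dx":0,"dy":0,"dz":0,"spin":-0.13}
    - {"dx":0,"dy":0,"dz":0,"spin":-0.13}
    - {"dx":0,"dy":0,"dz":0,"spin":-0.13}
    - {"dx":0,"dy":0,"dz":0,"spin":-0.13}
    - {"dx":0,"dy":0,"dz":0,"spin":-0.13}
    - {"dx":0,"dy":0,"dz":0,"spin":-0.13}
    - {"dx":0,"dy":0,"dz":0,"spin":-0.13}
    - {"dx":0,"dy":0,"dz":0,"spin":-0.13}
    - {"dx":0,"dy":0,"dz":0,"spin":-0.13}
    - {"dx":0,"dy":0,"dz":0,"spin":-0.13}
    - {"dx":0,"dy":0,"dz":0,"spin":0}

```text
time: 23.5
ee_pos: [0.4345, -0.2956, 0.4308]
eef_rot: [0.054, 0.999, 0.001, -0.001]
ft_force: [-0.3, 0.7, -0.5]
width: 0.0502
grip_force: 0.0
```

```bash
python3 -c "
from h import *
togo(.5902,-.0566,.432,83.6)"
```

```text
tcp [ 0.4345 -0.2956  0.4308] tooly deg 83.78 cm in tool now [-12.88  25.45  -0.11] q [ 1.08  0.15 -0.62  1.66  0.09  1.37  1.91] F [-0.3  0.7 -0.5]
spin 0.003 cm after spin [-12.8   25.49  -0.11]
```

Emit:
move_arm:
  steps:
    - {"dx":-1.83,"dy":3.63,"dz":0,"spin":0}
    - {"dx":-1.83,"dy":3.63,"dz":0,"spin":0}
    - {"dx":-1.83,"dy":3.63,"dz":0,"spin":0}
    - {"dx":-1.83,"dy":3.63,"dz":0,"spin":0}
    - {"dx":-1.83,"dy":3.63,"dz":0,"spin":0}
    - {"dx":-1.83,"dy":3.63,"dz":0,"spin":0}
    - {"dx":-1.83,"dy":3.63,"dz":0,"spin":0}
    - {"dx":0,"dy":0,"dz":0,"spin":0}
    - {"dx":0,"dy":0,"dz":0,"spin":0}

```text
time: 24.4
ee_pos: [0.5904, -0.0563, 0.4311]
eef_rot: [0.056, 0.998, 0.0, -0.001]
ft_force: [-0.2, -0.6, 0.7]
width: 0.0499
grip_force: 0.0
```

```bash
python3 -c "
from h import *
togo(.5902,-.0566,.362,83.6)"
```

```text
tcp [ 0.5904 -0.0563  0.4311] tooly deg 83.6 cm in tool now [ 0.   -0.04  6.91] q [ 0.64  0.35 -0.78  1.48  0.24  1.42  1.31] F [-0.2 -0.6  0.7]
spin 0.0 cm after spin [ 0.   -0.04  6.91]
```

Emit:
move_arm:
  steps:
    - {"dx":0,"dy":0,"dz":2.5,"spin":0}
    - {"dx":0,"dy":0,"dz":2.5,"spin":0}
    - {"dx":0,"dy":0,"dz":1,"spin":0}
    - {"dx":0,"dy":0,"dz":0.9,"spin":0}
    - {"dx":0,"dy":0,"dz":0,"spin":0}

```text
time: 24.9
ee_pos: [0.59, -0.058, 0.3626]
eef_rot: [0.056, 0.998, -0.0, -0.001]
ft_force: [0.5, -0.3, -0.4]
width: 0.0499
grip_force: 0.0
```

Emit:
move_arm:
  steps:
    - {"dx":0,"dy":0,"dz":0,"spin":0}
    - {"dx":0,"dy":0,"dz":0,"spin":0}
    - {"dx":0,"dy":0,"dz":0,"spin":0}
    - {"dx":0,"dy":0,"dz":0,"spin":0}
    - {"dx":0,"dy":0,"dz":0,"spin":0}
    - {"dx":0,"dy":0,"dz":0,"spin":0}
  claw: 1.8
  squeeze: 8

```text
time: 25.5
ee_pos: [0.5904, -0.057, 0.3637]
eef_rot: [0.055, 0.998, 0.0, 0.0]
ft_force: [0.2, -0.1, 2.7]
width: 0.0235
grip_force: 8.0
```

Emit:
move_arm:
  steps:
    - {"dx":0,"dy":0.7,"dz":0,"spin":0}
    - {"dx":0,"dy":1.5,"dz":0,"spin":0}
    - {"dx":0,"dy":1.5,"dz":0,"spin":0}
    - {"dx":0,"dy":1.5,"dz":0,"spin":0}
    - {"dx":0,"dy":1.5,"dz":0,"spin":0}
    - {"dx":0,"dy":1.5,"dz":0,"spin":0}
    - {"dx":0,"dy":1.5,"dz":0,"spin":0}
    - {"dx":0,"dy":1.5,"dz":0,"spin":0}
    - {"dx":0,"dy":1.5,"dz":0,"spin":0}
    - {"dx":0,"dy":1.0,"dz":0,"spin":0}
    - {"dx":0,"dy":0.3,"dz":0,"spin":0}
    - {"dx":0,"dy":0,"dz":0,"spin":0}

```text
time: 26.7
ee_pos: [0.6056, 0.0817, 0.3635]
eef_rot: [0.056, 0.998, -0.001, -0.0]
ft_force: [-3.9, -4.9, 8.7]
width: 0.0236
grip_force: 8.0
```

Emit:
move_arm:
  steps:
    - {"dx":0,"dy":0.2,"dz":0,"spin":0}
    - {"dx":0,"dy":0.1,"dz":0,"spin":0}
    - {"dx":0,"dy":0,"dz":0,"spin":0}

```text
time: 27.0
ee_pos: [0.6059, 0.0824, 0.3634]
eef_rot: [0.057, 0.998, -0.003, -0.001]
ft_force: [-7.6, -13.2, 11.1]
width: 0.0236
grip_force: 8.0
```

```bash
python3 -c "
from h import *
togo(.5904,-.057,.362,83.6)"
```

```text
tcp [0.6059 0.0824 0.3634] tooly deg 83.47 cm in tool now [ -0.04 -14.02   0.23] q [ 0.4   0.44 -0.8   1.52  0.33  1.32  1.02] F [ -7.6 -13.2  11.1]
spin -0.002 cm after spin [-1.000e-02 -1.402e+01  2.300e-01]
```

Emit:
move_arm:
  steps:
    - {"dx":0,"dy":-0.3,"dz":0,"spin":0}
    - {"dx":0,"dy":0,"dz":0,"spin":0}
    - {"dx":0,"dy":0,"dz":0,"spin":0}
    - {"dx":0,"dy":0,"dz":0,"spin":0}
    - {"dx":0,"dy":0,"dz":-1,"spin":0}
    - {"dx":0,"dy":0,"dz":-3,"spin":0}
    - {"dx":0,"dy":0,"dz":-4,"spin":0}
    - {"dx":0,"dy":0,"dz":-4,"spin":0}
  claw: 6.6

```text
time: 27.8
ee_pos: [0.6054, 0.0821, 0.4853]
eef_rot: [0.055, 0.998, 0.0, -0.0]
ft_force: [0.8, 0.3, -0.8]
width: 0.0653
grip_force: 0.0
```

Emit:
move_arm:
  steps:
    - {"dx":-1.5,"dy":-3.5,"dz":0,"spin":0}
    - {"dx":-1.5,"dy":-3.5,"dz":0,"spin":0}
    - {"dx":-1.5,"dy":-3.5,"dz":0,"spin":0}
    - {"dx":-1.5,"dy":-3.5,"dz":0,"spin":0}
    - {"dx":0,"dy":0,"dz":0,"spin":0}
    - {"dx":0,"dy":0,"dz":0,"spin":0}

```text
time: 28.4
ee_pos: [0.6499, -0.0645, 0.4835]
eef_rot: [0.056, 0.998, 0.0, 0.0]
ft_force: [0.2, 0.7, 0.5]
width: 0.0663
grip_force: 0.0
```

```bash
python3 - <<'E'
from h import *
togo(.6106,-.0589,.48,89)
d=snap("wrist","w9");print(proj(d,[.6106,-.0589,.126]))
cv2.imwrite('pics/w9.png',cv2.resize(d["img"][...,::-1],(800,600),interpolation=cv2.INTER_CUBIC))
E
```

```text
tcp [ 0.6499 -0.0645  0.4835] tooly deg 83.57 cm in tool now [3.97 0.12 0.35] q [ 0.54  0.47 -0.76  1.22  0.31  1.57  1.3 ] F [0.2 0.7 0.5]
spin -0.095 cm after spin [3.94 0.49 0.35]
[259.62078413 128.4468569 ]
```

View pics/w9.png

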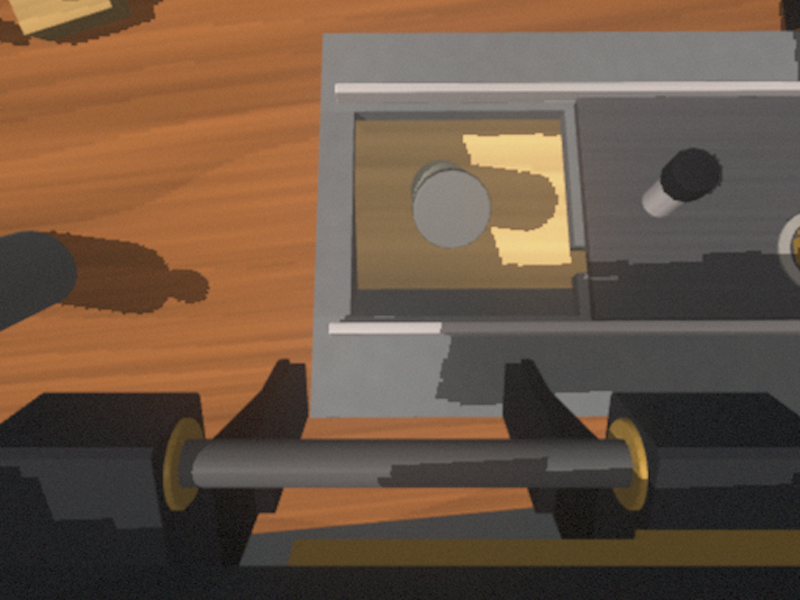

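The picture shows the open hatch with the jar lid as a disc centred at (451,208), about 78 px wide. The opening spans x from 355 to 570.

```bash
python3 - <<'E'
from h import *
d=pickle.load(open('w9.pkl','rb'));g=lambda u,v:(u*.64-.18,v*.64-.18)
J=onz(d,*g(451,208),.126);L=onz(d,*g(413,208),.126);R_=onz(d,*g(490,208),.126);print(J,np.linalg.norm(L-R_))
yaw=np.radians(-6.4);ex=np.array([np.cos(yaw),np.sin(yaw),0]);ey=np.array([-np.sin(yaw),np.cos(yaw),0])
O=np.array([.6106,-.0589,.158]);print("jar rel opening",(J-O)@ex,(J-O)@ey)
for dx in(0,-.006,-.008):
  for phi in np.radians([0,3,5,6,8,10]):
    jx,jy=(J-O)@ex+dx,(J-O)@ey
    t=np.tan(phi);c=np.cos(phi)
    ye=.0625-jy;hz=.158+.0093+.577*(jx+.0375/c-(.060-jy)*t)
    cz=.158+.577*(jx+.0375*c+.095*np.sin(phi))
    print(dx,np.degrees(phi).round(),"hatch",hz.round(4),"chest",cz.round(4))
E
```

```text
[ 0.61810632 -0.03132598  0.126     ] 0.04825720125909297
jar rel opening 0.004385897553467437 0.028238899137123942
0 0.0 hatch 0.1915 chest 0.1822
0 3.0 hatch 0.1905 chest 0.185
0 5.0 hatch 0.1899 chest 0.1869
0 6.0 hatch 0.1897 chest 0.1878
0 8.0 hatch 0.1891 chest 0.1896
0 10.0 hatch 0.1886 chest 0.1914
-0.006 0.0 hatch 0.188 chest 0.1787
-0.006 3.0 hatch 0.1871 chest 0.1815
-0.006 5.0 hatch 0.1865 chest 0.1834
-0.006 6.0 hatch 0.1862 chest 0.1843
-0.006 8.0 hatch 0.1856 chest 0.1861
-0.006 10.0 hatch 0.1851 chest 0.1879
-0.008 0.0 hatch 0.1869 chest 0.1776
-0.008 3.0 hatch 0.1859 chest 0.1804
-0.008 5.0 hatch 0.1853 chest 0.1822
-0.008 6.0 hatch 0.185 chest 0.1832
-0.008 8.0 hatch 0.1845 chest 0.185
-0.008 10.0 hatch 0.184 chest 0.1867
```

```bash
python3 - <<'E'
from h import *
d=pickle.load(open('w9.pkl','rb'));g=lambda u,v:(u*.64-.18,v*.64-.18)
yaw=np.radians(-6.4);ex=np.array([np.cos(yaw),np.sin(yaw),0]);ey=np.array([-np.sin(yaw),np.cos(yaw),0])
up=.866*ex+np.array([0,0,.5]);n=np.cross(up,ey);O=np.array([.6106,-.0589,.158])
def pl(u,v,h):
    o,w=ray(d,*g(u,v));P=o+w*((O+h*n-o)@n)/(w@n);return P,((P-O)@up).round(4),((P-O)@ey).round(4)
J=onz(d,*g(451,208),.126);print("J",(J-O)@ex,(J-O)@ey)
for nm,u,v,h in[("openL",354,200,0),("openR",568,200,0),("openTop",460,113,0),("openBot",460,318,0),("hatchedge",578,200,.008),("hatchedge2",580,300,.008),("rail dn",460,83,.012),("rail up",460,333,.012)]:
    print(nm,*pl(u,v,h)[1:])
k=np.array([.6059,.0824,.19]);print("knob",(k-O)@ex,(k-O)@ey)
E
```

```text
J 0.004385897553467437 0.028238899137123942
openL -0.0049 -0.0296
openR -0.0048 0.0922
openTop -0.0598 0.032
openBot 0.0633 0.0291
hatchedge -0.0014 0.0951
hatchedge2 0.0552 0.0922
rail dn -0.0716 0.031
rail up 0.0734 0.0277
knob -0.02042126934080863 0.13989550299602255
```

```bash
python3 -c "
from h import *
togo(.6131,-.0307,.315,88.6)"
```

```text
tcp [ 0.6497 -0.0631  0.4837] tooly deg 83.69 cm in tool now [ 4.    2.8  16.87] q [ 0.53  0.47 -0.76  1.22  0.31  1.57  1.3 ] F [ 0.3  0.2 -0.2]
spin -0.086 cm after spin [ 3.75  3.13 16.87]
```

Emit:
move_arm:
  steps:
    - {"dx":0,"dy":0,"dz":0,"spin":-0.086}
    - {"dx":1.9,"dy":1.6,"dz":0,"spin":0}
    - {"dx":1.85,"dy":1.5,"dz":0,"spin":0}
    - {"dx":0,"dy":0,"dz":3,"spin":0}
    - {"dx":0,"dy":0,"dz":3,"spin":0}
    - {"dx":0,"dy":0,"dz":3,"spin":0}
    - {"dx":0,"dy":0,"dz":0,"spin":0}
    - {"dx":0,"dy":0,"dz":0,"spin":0}
    - {"dx":0,"dy":0,"dz":0,"spin":0}
  claw: 7

```text
time: 29.35
ee_pos: [0.6135, -0.031, 0.3955]
eef_rot: [0.012, 1.0, 0.0, 0.001]
ft_force: [0.3, -0.1, -0.1]
width: 0.07
grip_force: 0.0
```

```bash
python3 -c "
from h import *
togo(.6131,-.0307,.305,88.6)"
```

```text
tcp [ 0.6135 -0.031   0.3955] tooly deg 88.64 cm in tool now [0.06 0.03 9.05] q [ 0.58  0.42 -0.79  1.47  0.3   1.37  1.32] F [ 0.3 -0.1 -0.1]
spin 0.001 cm after spin [0.06 0.03 9.05]
```

Emit:
move_arm:
  steps:
    - {"dx":0.05,"dy":0.03,"dz":3,"spin":0}
    - {"dx":0,"dy":0,"dz":3,"spin":0}
    - {"dx":0,"dy":0,"dz":2,"spin":0}
    - {"dx":0,"dy":0,"dz":1,"spin":0}
    - {"dx":0,"dy":0,"dz":0,"spin":0}
    - {"dx":0,"dy":0,"dz":0,"spin":0}

```text
time: 29.95
ee_pos: [0.6132, -0.0314, 0.3049]
eef_rot: [0.012, 1.0, -0.0, 0.001]
ft_force: [-0.3, -0.1, 1.7]
width: 0.0699
grip_force: 0.0
```

Emit:
move_arm:
  steps:
    - {"dx":0,"dy":0,"dz":0.3,"spin":0}
    - {"dx":0,"dy":0,"dz":0.3,"spin":0}
    - {"dx":0,"dy":0,"dz":0,"spin":0}

```text
time: 30.25
ee_pos: [0.6126, -0.0317, 0.2973]
eef_rot: [0.012, 1.0, -0.0, 0.0]
ft_force: [-0.6, -0.0, -0.4]
width: 0.0701
grip_force: 0.0
```

Emit:
move_arm:
  steps:
    - {"dx":0,"dy":0,"dz":0.15,"spin":0}
    - {"dx":0,"dy":0,"dz":0.15,"spin":0}
    - {"dx":0,"dy":0,"dz":0,"spin":0}

```text
time: 30.55
ee_pos: [0.613, -0.0315, 0.2963]
eef_rot: [0.012, 1.0, -0.0, 0.001]
ft_force: [-8.9, -3.0, 16.3]
width: 0.0701
grip_force: 0.0
```

Emit:
move_arm:
  steps:
    - {"dx":0,"dy":0,"dz":0.1,"spin":0}
    - {"dx":0,"dy":0,"dz":0.1,"spin":0}
    - {"dx":0,"dy":0,"dz":0,"spin":0}

```text
time: 30.85
ee_pos: [0.6131, -0.0314, 0.2958]
eef_rot: [0.012, 1.0, -0.0, 0.002]
ft_force: [-14.7, -4.6, 27.4]
width: 0.07
grip_force: 0.0
```

Emit:
move_arm:
  steps:
    - {"dx":0,"dy":0,"dz":-0.4,"spin":0}
    - {"dx":0,"dy":0,"dz":0,"spin":0}

```text
time: 31.05
ee_pos: [0.6129, -0.0316, 0.2971]
eef_rot: [0.012, 1.0, -0.0, 0.001]
ft_force: [-1.2, 0.5, 1.4]
width: 0.0698
grip_force: 0.0
```

Emit:
move_arm:
  steps:
    - {"dx":0,"dy":0,"dz":0,"spin":0}
    - {"dx":0,"dy":0,"dz":0,"spin":0}
    - {"dx":0,"dy":0,"dz":0,"spin":0}
    - {"dx":0,"dy":0,"dz":0,"spin":0}
    - {"dx":0,"dy":0,"dz":0,"spin":0}
    - {"dx":0,"dy":0,"dz":0,"spin":0}
  claw: 4
  squeeze: 25

```text
time: 31.65
ee_pos: [0.613, -0.0316, 0.2968]
eef_rot: [0.012, 1.0, 0.0, 0.001]
ft_force: [-1.4, -0.7, 7.2]
width: 0.0492
grip_force: 25.0
```

Emit:
move_arm:
  steps:
    - {"dx":0,"dy":0,"dz":-0.5,"spin":0}
    - {"dx":0,"dy":0,"dz":-1,"spin":0}
    - {"dx":0,"dy":0,"dz":-1,"spin":0}
    - {"dx":0,"dy":0,"dz":-1,"spin":0}
    - {"dx":0,"dy":0,"dz":-1,"spin":0}
    - {"dx":0,"dy":0,"dz":0,"spin":0}

```text
time: 32.25
ee_pos: [0.613, -0.0315, 0.3432]
eef_rot: [0.012, 1.0, -0.0, 0.001]
ft_force: [0.0, 0.6, -0.6]
width: 0.0492
grip_force: 25.0
```

```bash
python3 - <<'E'
from h import *
p,R,s=tool();print(p,s["ft_force"],s["torque"])
d=snap("wrist","w10");D=snap("side","d10");c=pickle.load(open('c0.pkl','rb'))["side"]
E
```

```text
[ 0.61302665 -0.03147434  0.34320646] [ 0.03488193  0.62354594 -0.61007631] [ 0.14747506 -0.14888056 -0.02952047]
```

Emit:
move_arm:
  steps:
    - {"dx":0,"dy":0,"dz":-1.5,"spin":0}
    - {"dx":0,"dy":0,"dz":-2,"spin":0}
    - {"dx":0,"dy":0,"dz":-2,"spin":0}
    - {"dx":0,"dy":0,"dz":-2.5,"spin":0}
    - {"dx":0,"dy":0,"dz":-2.5,"spin":0}
    - {"dx":0,"dy":0,"dz":-2.5,"spin":0}
    - {"dx":0,"dy":0,"dz":-2.5,"spin":0}
    - {"dx":0,"dy":0,"dz":-2,"spin":0}
    - {"dx":0,"dy":0,"dz":-1,"spin":0}
    - {"dx":0,"dy":0,"dz":0,"spin":0}

```text
time: 33.35
ee_pos: [0.6126, -0.0313, 0.5277]
eef_rot: [0.012, 1.0, 0.0, 0.001]
ft_force: [0.5, 0.5, -2.1]
width: 0.0495
grip_force: 25.0
```

```bash
python3 - <<'E'
from h import *
c=pickle.load(open('c0.pkl','rb'))
# mat centre from dark mask in initial scene view
for nm in("scene","side"):
    X=c[nm];g=cv2.cvtColor(X["img"],cv2.COLOR_RGB2GRAY);m=(g<60).astype(np.uint8);p=proj(X,[.437,.304,.005]).astype(int)
    nl,lab,st,ce=cv2.connectedComponentsWithStats(m);i=lab[p[1],p[0]];pts=np.argwhere(lab==i)[:,::-1]
    Q=np.array([onz(X,u,v,.005)[:2] for u,v in pts]);r=cv2.minAreaRect((Q*1000).astype(np.float32));print(nm,i,st[i],r)
togo(.437,.305,.53)
S=snap("scene","s11");p=tool()[0]
# jar presence: sample colours along jar axis in scene
j=np.array([.618,-.0315]);top=p[2]-.297+.126
for z in np.linspace(top+.01,top-.14,16):
    u,v=proj(S,[*j,z]).astype(int);print(round(z-top,3),(u,v),S["img"][v,u],end='; ')
E
```

```text
scene 21 [293 139  56  32 981] ((441.60711669921875, 299.66064453125), (140.96517944335938, 141.92141723632812), 12.328071594238281)
side 151 [166 155  49  34 755] ((414.843994140625, 296.5174560546875), (195.00430297851562, 148.84043884277344), 13.015725135803223)
tcp [ 0.6126 -0.0313  0.5277] tooly deg 88.59 cm in tool now [18.38 33.19 -0.27] q [ 0.56  0.37 -0.8   1.25  0.27  1.63  1.35] F [ 0.5  0.5 -2.1]
0.01 (np.int64(282), np.int64(150)) [93 92 90]; 0.0 (np.int64(281), np.int64(154)) [95 92 89]; -0.01 (np.int64(281), np.int64(157)) [92 92 88]; -0.02 (np.int64(280), np.int64(160)) [93 93 89]; -0.03 (np.int64(280), np.int64(163)) [93 92 89]; -0.04 (np.int64(280), np.int64(166)) [88 88 86]; -0.05 (np.int64(279), np.int64(169)) [101 100  94]; -0.06 (np.int64(279), np.int64(172)) [156 153 137]; -0.07 (np.int64(279), np.int64(175)) [156 152 138]; -0.08 (np.int64(278), np.int64(178)) [156 153 137]; -0.09 (np.int64(278), np.int64(181)) [195 192 172]; -0.1 (np.int64(278), np.int64(184)) [201 197 175]; -0.11 (np.int64(277), np.int64(186)) [205 201 180]; -0.12 (np.int64(277), np.int64(189)) [201 197 176]; -0.13 (np.int64(277), np.int64(192)) [198 194 174]; -0.14 (np.int64(276), np.int64(194)) [203 197 177];
```

Emit:
move_arm:
  steps:
    - {"dx":0.6,"dy":1,"dz":0,"spin":0}
    - {"dx":1.1,"dy":2,"dz":0,"spin":0}
    - {"dx":1.7,"dy":3,"dz":0,"spin":0}
    - {"dx":2.2,"dy":4,"dz":0,"spin":0}
    - {"dx":2.2,"dy":4,"dz":0,"spin":0}
    - {"dx":2.2,"dy":4,"dz":0,"spin":0}
    - {"dx":2.2,"dy":4,"dz":0,"spin":0}
    - {"dx":2.2,"dy":4,"dz":0,"spin":0}
    - {"dx":1.7,"dy":3,"dz":0,"spin":0}
    - {"dx":1.3,"dy":2.3,"dz":0,"spin":0}
    - {"dx":0.8,"dy":1.4,"dz":0,"spin":0}
    - {"dx":0,"dy":0,"dz":0,"spin":0}

```text
time: 34.6
ee_pos: [0.4362, 0.3023, 0.5254]
eef_rot: [0.01, 1.0, -0.0, -0.001]
ft_force: [-0.5, 0.7, -1.5]
width: 0.0492
grip_force: 25.0
```

```bash
python3 - <<'E'
from h import *
togo(.437,.300,.30);print(tool()[2]["width"])
S=snap("scene","s12");D=snap("side","d12");p=tool()[0]
j=p[:2]+[.005,0];top=p[2]-.297+.126
for X in(S,D):
  g=X["img"].astype(int);
  for z in np.linspace(top-.03,top-.15,13):
    u,v=proj(X,[*j,z]).astype(int);row=g[v,max(0,u-35):u+36];w=(row.min(1)>115)&(np.ptp(row,axis=1)<40);idx=np.flatnonzero(w)
    print(round(z-top,3),(int(u),int(v)),(idx.min()-35,idx.max()-35) if len(idx) else None,end='; ')
  print()
E
```

```text
tcp [0.4362 0.3023 0.5254] tooly deg 88.87 cm in tool now [-0.12 -0.22 22.54] q [ 0.2   0.2  -1.02  1.46  0.17  1.57  0.73] F [-0.5  0.7 -1.5]
0.0491506116834426
-0.03 (340, 78) None; -0.04 (340, 81) (np.int64(-5), np.int64(8)); -0.05 (339, 84) (np.int64(-8), np.int64(8)); -0.06 (338, 87) (np.int64(-7), np.int64(8)); -0.07 (337, 90) (np.int64(-7), np.int64(8)); -0.08 (337, 93) (np.int64(-8), np.int64(8)); -0.09 (336, 96) (np.int64(-7), np.int64(8)); -0.1 (335, 99) (np.int64(-7), np.int64(8)); -0.11 (334, 102) (np.int64(-7), np.int64(8)); -0.12 (334, 105) (np.int64(-7), np.int64(8)); -0.13 (333, 107) (np.int64(-5), np.int64(8)); -0.14 (332, 110) None; -0.15 (332, 113) None; 
-0.03 (179, 110) None; -0.04 (180, 113) None; -0.05 (180, 115) (np.int64(-6), np.int64(1)); -0.06 (180, 117) (np.int64(-5), np.int64(7)); -0.07 (181, 119) (np.int64(-6), np.int64(6)); -0.08 (181, 121) (np.int64(-4), np.int64(7)); -0.09 (182, 123) (np.int64(-6), np.int64(6)); -0.1 (182, 125) (np.int64(-6), np.int64(35)); -0.11 (182, 128) (np.int64(-5), np.int64(35)); -0.12 (183, 130) (np.int64(-6), np.int64(35)); -0.13 (183, 132) (np.int64(-5), np.int64(4)); -0.14 (184, 134) None; -0.15 (184, 136) None;
```

Emit:
move_arm:
  steps:
    - {"dx":0,"dy":0,"dz":1.5,"spin":0}
    - {"dx":0,"dy":0,"dz":2.5,"spin":0}
    - {"dx":0,"dy":0,"dz":3,"spin":0}
    - {"dx":0,"dy":0,"dz":3,"spin":0}
    - {"dx":0,"dy":0,"dz":3,"spin":0}
    - {"dx":0,"dy":0,"dz":3,"spin":0}
    - {"dx":0,"dy":0,"dz":3,"spin":0}
    - {"dx":0,"dy":0,"dz":1.5,"spin":0}
    - {"dx":0,"dy":0,"dz":0.8,"spin":0}
    - {"dx":0,"dy":0,"dz":0.3,"spin":0}
    - {"dx":0,"dy":0,"dz":0,"spin":0}
    - {"dx":0,"dy":0,"dz":0,"spin":0}

```text
time: 35.9
ee_pos: [0.4391, 0.3, 0.3113]
eef_rot: [0.012, 1.0, 0.0, 0.001]
ft_force: [0.6, -0.7, -1.5]
width: 0.0495
grip_force: 25.0
```

Emit:
move_arm:
  steps:
    - {"dx":0,"dy":0,"dz":0.3,"spin":0}
    - {"dx":0,"dy":0,"dz":0.2,"spin":0}
    - {"dx":0,"dy":0,"dz":0.2,"spin":0}
    - {"dx":0,"dy":0,"dz":0,"spin":0}
    - {"dx":0,"dy":0,"dz":0,"spin":0}

```text
time: 36.4
ee_pos: [0.4388, 0.2998, 0.3032]
eef_rot: [0.012, 1.0, -0.0, -0.0]
ft_force: [0.3, 0.5, -1.9]
width: 0.0489
grip_force: 25.0
```

Emit:
move_arm:
  steps:
    - {"dx":0,"dy":0,"dz":0.2,"spin":0}
    - {"dx":0,"dy":0,"dz":0.2,"spin":0}
    - {"dx":0,"dy":0,"dz":0.2,"spin":0}
    - {"dx":0,"dy":0,"dz":0,"spin":0}

```text
time: 36.8
ee_pos: [0.4388, 0.2997, 0.2969]
eef_rot: [0.012, 1.0, -0.0, -0.0]
ft_force: [0.4, 0.2, -1.4]
width: 0.0492
grip_force: 25.0
```

Emit:
move_arm:
  steps:
    - {"dx":0,"dy":0,"dz":0.1,"spin":0}
    - {"dx":0,"dy":0,"dz":0,"spin":0}
    - {"dx":0,"dy":0,"dz":0,"spin":0}

```text
time: 37.1
ee_pos: [0.4388, 0.2998, 0.2963]
eef_rot: [0.012, 1.0, -0.0, 0.0]
ft_force: [-0.5, -0.6, -1.8]
width: 0.0492
grip_force: 25.0
```

Emit:
move_arm:
  steps:
    - {"dx":0,"dy":0,"dz":0.1,"spin":0}
    - {"dx":0,"dy":0,"dz":0,"spin":0}
    - {"dx":0,"dy":0,"dz":0,"spin":0}

```text
time: 37.4
ee_pos: [0.4389, 0.2999, 0.2956]
eef_rot: [0.012, 1.0, 0.0, 0.0]
ft_force: [-0.2, 0.1, 4.5]
width: 0.0491
grip_force: 25.0
```

Emit:
move_arm:
  steps:
    - {"dx":0,"dy":0,"dz":0.1,"spin":0}
    - {"dx":0,"dy":0,"dz":0,"spin":0}
    - {"dx":0,"dy":0,"dz":0,"spin":0}

```text
time: 37.7
ee_pos: [0.4391, 0.3002, 0.2956]
eef_rot: [0.012, 1.0, 0.0, 0.001]
ft_force: [-3.1, -2.9, 13.4]
width: 0.0489
grip_force: 25.0
```

Contact with the mat at the expected height, so I'll relax, release and retreat.

Emit:
move_arm:
  steps:
    - {"dx":0,"dy":0,"dz":-0.1,"spin":0}
    - {"dx":0,"dy":0,"dz":0,"spin":0}

```text
time: 37.9
ee_pos: [0.4389, 0.2999, 0.2956]
eef_rot: [0.012, 1.0, 0.0, 0.0]
ft_force: [-0.6, -0.4, 5.0]
width: 0.0494
grip_force: 25.0
```

Emit:
move_arm:
  steps:
    - {"dx":0,"dy":0,"dz":0,"spin":0}
    - {"dx":0,"dy":0,"dz":0,"spin":0}
    - {"dx":0,"dy":0,"dz":0,"spin":0}
    - {"dx":0,"dy":0,"dz":0,"spin":0}
    - {"dx":0,"dy":0,"dz":0,"spin":0}
  claw: 7.5

```text
time: 38.4
ee_pos: [0.4388, 0.2997, 0.2951]
eef_rot: [0.012, 1.0, -0.0, -0.0]
ft_force: [-0.3, -0.8, -0.5]
width: 0.0736
grip_force: 0.0
```

Emit:
move_arm:
  steps:
    - {"dx":0,"dy":0,"dz":-1,"spin":0}
    - {"dx":0,"dy":0,"dz":-3,"spin":0}
    - {"dx":0,"dy":0,"dz":-4,"spin":0}
    - {"dx":0,"dy":0,"dz":-4,"spin":0}
    - {"dx":0,"dy":0,"dz":-4,"spin":0}
    - {"dx":0,"dy":0,"dz":0,"spin":0}
    - {"dx":0,"dy":0,"dz":0,"spin":0}

```text
time: 39.1
ee_pos: [0.4387, 0.3, 0.4563]
eef_rot: [0.012, 1.0, 0.0, 0.001]
ft_force: [-0.3, -0.1, -1.7]
width: 0.0748
grip_force: 0.0
```

```bash
python3 - <<'E'
from h import *
S=snap("scene","s13");D=snap("side","d13")
print(tool()[2]["ft_force"])
for X in(S,D):
  g=X["img"].astype(int)
  for z in np.linspace(.125,0,6):
    u,v=proj(X,[.444,.30,z]).astype(int);row=g[v,u-25:u+26];w=(row.min(1)>115)&(np.ptp(row,axis=1)<40);idx=np.flatnonzero(w)
    print(round(z,3),(int(u),int(v)),(int(idx.min()-25),int(idx.max()-25)) if len(idx) else None,g[v,u],end='; ')
  print()
# mat corners: black mask centre around jar, scene now
m=cv2.imread
# unlock/hatch check: brass position, key patch vs s8
s8=pickle.load(open('s8.pkl','rb'))["img"].astype(int);x,y=158,225
print("key diff",np.abs(S["img"][y-10:y+16,x-12:x+13].astype(int)-s8[y-10:y+16,x-12:x+13]).mean())
k=np.array([.5895,-.0573,.193])+.14*np.array([.1115,.9938,0]);u,v=proj(S,k).astype(int);print("knob colour",S["img"][v,u])
E
```

```text
[ 0.07111758 -0.40538663 -0.13698051]
0.125 (327, 132) (-6, 6) [175 173 164]; 0.1 (326, 138) (-7, 6) [173 171 163]; 0.075 (324, 144) (-7, 7) [205 201 181]; 0.05 (323, 149) (-7, 7) [208 205 182]; 0.025 (322, 154) (-7, 6) [205 200 178]; 0.0 (320, 159) (-6, 7) [207 203 180]; 
0.125 (187, 151) (-5, 7) [170 167 155]; 0.1 (188, 155) (-4, 4) [179 174 161]; 0.075 (189, 160) (-5, 6) [232 228 204]; 0.05 (189, 164) (-4, 7) [230 227 200]; 0.025 (190, 168) (-4, 6) [231 227 203]; 0.0 (191, 172) (-5, 6) [232 229 205]; 
key diff 4.532307692307692
knob colour [37 38 39]
```

Both views show the jar upright on the mat, the key in its holder and the hatch open, so I'll hand in.

```bash
python3 -c "
from bench import job
print(job.close_job())"
```

```text
the job is handed in; nothing more can be done
None
```

The job is handed in at about 39 s of the 72 s limit: lock turned to its stop, key back in its holder, hatch slid fully open, and jar standing upright on the mat; the hand-in call returned no verdict.

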